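# Fetch the large mixing paddle from the back of the drain rack

## Task

The large mixing paddle is needed, but it hangs innermost in the slotted drain rack, behind the medium and the small one. Take the two smaller paddles out through the open end and stand both upright on the drip tray, then put the large paddle into the steel mixing beaker with its lid flat on the rim. Finally hang the two smaller ones back, each in the very place it had, and leave the powder pots alone.

Things in the scene. Friction and masses are not known exactly. Their poses are not given: they have to be found in the camera images.
- large_paddle: Large mixing paddle, 170 g. Origin: centre of its foot's underside, z up the shaft. Heights over it: steel foot disc and crossed blades, 52 mm diameter, to 48 mm; shaft 7 mm diameter to 78; spigot 54 mm diameter to 84; white round lid 88 mm diameter to 89; metal drive stud, 22 mm diameter, to 125: grip it there. Origin 22 mm above the table in the rack, 20 mm when its lid sits on the beaker.
- medium_paddle: Medium mixing paddle, 120 g: same heights, stud and shaft as the large one, but foot and blades 48 mm, spigot 44 mm and white lid 64 mm in diameter. Origin: centre of its foot's underside, z up the shaft; 22 mm above the table when it hangs in the rack. Stands by itself on its foot. It hangs in the middle or the outermost place.
- small_paddle: Small mixing paddle, 90 g: same heights, stud and shaft as the large one, but foot and blades 40 mm, spigot 36 mm and white lid 42 mm in diameter. Origin: centre of its foot's underside, z up the shaft; 22 mm above the table when it hangs in the rack. Stands by itself on its foot. It hangs in the middle or the outermost place.
- drain_rack: Fixed steel drain rack, 278 x 104 x 124 mm. Origin: middle of its underside, under the slot; its x axis runs along the slot, away from the open end. Paddles hang with their spigots on two rails, the shafts in the slot between; lids and blades are wider than the slot, so they leave only by sliding to -x. Places along x: innermost 75 mm, middle -15 mm, outermost -83 mm, each within 5 mm.
- rack_rail (a point): Middle of the slot at the height of the rails' top, 100 mm above the table, over the rack's origin. Slot 20 mm wide, rails 5 mm thick and 32 mm wide each. Ribs 4 mm high cross the rails at rack x = -113, -49 and 21 mm to keep paddles in place: lift a paddle 6 to 20 mm to slide it over them (25 mm brings its blades against the rails).
- rack_mouth (a point): Open end of the slot, in its middle at the rails' top, at rack x = -147 mm; the mouth narrows from about 50 mm here to the slot's 20 mm at x = -115 mm. A paddle can be lifted or lowered freely when its axis is 30 mm or more outside this point. The rack's drip pan below has a rim 9 mm high.
- beaker: Loose round steel mixing beaker, 78 mm outside and 72 mm inside diameter, 98 mm high, floor 5 mm thick, 450 g, open at the top. Origin: centre of its underside. It stands on a fixed black rubber pad, 100 mm in diameter and 6 mm high, its origin 6 mm above the table and its rim 104 mm.
- drip_tray: Fixed flat aluminium drip tray, 104 mm along its x, 140 mm along its y, rim 10 mm high and 3 mm thick, floor 3 mm above the table. Origin: centre of its underside. The two smaller paddles have room on it one beside the other along y, 66 mm apart.
- pot_a: Bystander: lidded powder pot, 76 mm in diameter, 74 mm high, standing behind the work. Origin: centre of its underside. Leave it where it stands.
- pot_b: Bystander: lidded powder pot, 71 mm in diameter, 74 mm high, standing behind the work. Origin: centre of its underside. Leave it where it stands.

How it is judged:
By the outcome, as a careful person would: the job done as asked, in the order asked, and still so for the second after the job is handed in, with the robot touching nothing.
It also fails if it takes over 102 s, if anything falls off the work surface, if the arm or the gripper's body presses on something with over 40 N, if the wrist force passes 120 N, or if a joint passes its speed limit or range.

## Robot

A 6-joint arm with a two-finger parallel gripper is mounted at the origin on a cart in front of the work surface, level with it; the furniture and walls round the work are solid. World frame = base frame: x ahead of the robot, y to its left, z up, the work surface at z = 0. Lengths are in mm, angles in rad, forces in N, time in s.
With the tool pointing down it reaches from about 275 to 1000 mm from the base axis. Payload 8.4 kg.
Tool frame: the origin (TCP) lies at the very end of the fingers, on their centre line; the grasp point (between the pads) lies r.hold_point_z behind it (r.hold_point_z is the distance from the TCP to the grasp point, in mm); x points along the fingers, z is the direction in which the jaws open and shut, and the axes are right-handed (so a half turn about x gives the same grasp; the last joint's range is limited). The gripper opens to 85 mm and grips with 20 to 120 N. Pads are 22 mm wide; open, the fingers measure 114 mm over their backs; the gripper's body (76 mm by 85 mm) begins 54 mm behind the grasp point. The pads swing forward as they close: fully open they stand 13 mm farther back than shut.
Start: joints at [-1.217, 0.353, 1.633, -0, 1.155, -0.002], TCP at [217.711, -585.858, 196.581] pointing down, gripper open.
Joint ranges: [-2.63, 2.63], [-0.92, 2.1], [0.06, 2.66], [-1.3, 4.44], [0, 2.69], [-3.02, 3.02]. Speed limits (rad/s): [2.22, 2.22, 2.79, 3.14, 3.14, 3.14].

## Interface

Orientations are given as [roll, pitch, yaw] about the fixed x, y, z axes, in that order (R = Rz(yaw) Ry(pitch) Rx(roll)).
In Python, from rig import r gives the robot as it stands.
- The arm moves only by the tool jog_arm, never from a script. Its argument "series" is a list of rows, each a list of 7 numbers: the turn, a rotation vector about the tool's x, y, z in degrees, then the shift along the tool's x, y, z in cm, then the opening, from 0 (shut) to 1 (fully open). In form: [[wx, wy, wz, tx, ty, tz, fingers], ...]. A call has 1 to 20 rows; each row shifts and turns the commanded pose from where the row before left it, along the tool's axes as they then stand; what a row does not reach is not made up. A row lasts 1/10 s, in which the tool goes at most 50 mm and 8.59 degrees, less where a joint would pass 70% of its speed; a pose out of reach is approached as far as the arm can. A call with a gripper value outside its range is refused whole. The fingers move at their own pace and stop on an object; "force" is the grip in N (left out, the last holds). Time passes only in rows, so rows that do not move let the fingers close. It gives the time, the measured TCP pose, the force and the opening at its end, in the units of the state.
- r.sense(): the state, without advancing time (a new reading comes with each control period).
- r.grab_frame(name): name is "scene" or "top" or "wrist"; returns (picture, depth): 420x560x3 uint8, red, green, blue; 420x560 float32, mm along the optical axis (not along the pixel's ray), 0 where there is no reading.
- r.get_calibration(name): a dict with "mtx" (3x3 intrinsics, pixels), "position" and "rotation" of the camera in the world; the wrist camera has in their place "mount" (4x4, takes a point from camera to tool coordinates, whose origin is the TCP and whose axes are the tool frame's). Camera axes: x right, y down, z forward; pixel columns grow to the right and rows downward; lengths in mm; the calibration is good to about 2 mm. A picture is of the moment at which its call begins: read the wrist's pose just before it. get_calibration takes no time and is no camera call.
- r.sign_off(): hands the job in, once; it reports no verdict.
The state is a dict: "clock": time; "qpos": joint angles; "qvel": joint speeds; "joint_efforts": joint torques, N m; "eef_pos": TCP position; "tcp_rot": TCP orientation; "contact_force": force on the tool from outside, world axes, zero at the start; "wrist_torque": the same for the moment, N m; "opening": opening from 0.0 (shut) to 1.0 (fully open).
Only numpy, scipy, OpenCV 4.12 (cv2) and the standard library are available. Lean on these libraries where they do the work, as an engineer would, in place of code of your own. Each camera call takes 0.05 s, during which the arm holds its last target.

## Working session

There is one attempt and no reset: what is moved stays moved. The work goes in short steps, Python scripts to look and compute and a tool call to move; the robot and the scene stay as the last step left them, time stands still between calls to the robot, and variables do not carry over. Pictures are saved under pics/ and viewed, and the job is handed in when it is done.

Besides the shell and the picture viewer there is one more tool, called after "Call:" by a JSON object that holds its "fn" and its "kwargs". jog_arm: Moves the arm, as the interface text tells. Its arguments: {"type":"object","properties":{"series":{"type":"array"},"force":{"type":"number"}},"required":["series"]}

```bash
ls; mkdir -p pics
python3 - <<'E'
from rig import r
import cv2,numpy as np
print(r.sense(), r.hold_point_z)
for n in ("scene","top"):
    p,d=r.grab_frame(n); cv2.imwrite(f"pics/{n}0.png",p[:,:,::-1]); np.save(f"pics/{n}0.npy",d); 
for n in ("scene","top","wrist"): print(n,r.get_calibration(n))
E
```

```text
pics
{'clock': 0.0, 'qpos': array([-1.21736629e+00,  3.53645864e-01,  1.63415865e+00,  1.30700516e-05,
        1.15518108e+00, -2.38945543e-03]), 'qvel': array([-0.00141762, -0.0016291 , -0.00027933,  0.00018945,  0.00073171,
        0.00037393]), 'joint_efforts': array([ 1.78733728e-03, -6.05249119e+01, -3.42067945e+01,  1.14240804e-04,
        9.32550902e-03, -1.88357788e-06]), 'eef_pos': array([ 217.55025103, -585.34736603,  195.8526443 ]), 'tcp_rot': array([3.13062444, 1.56940333, 1.91564232]), 'contact_force': array([-0.00533353,  0.43071448,  0.01807088]), 'wrist_torque': array([ 0.00679472, -0.02658769,  0.01173877]), 'opening': 0.9996110007540369} 18.700000000000003
scene {'mtx': array([[505.72405073,   0.        , 277.72174518],
       [  0.        , 505.72405073, 214.27259783],
       [  0.        ,   0.        ,   1.        ]]), 'position': array([-487.1361275 ,  634.06341061,  717.86847286]), 'rotation': array([-2.06830549, -0.018946  , -2.06371854])}
top {'mtx': array([[402.79920789,   0.        , 276.36747486],
       [  0.        , 402.79920789, 215.13394839],
       [  0.        ,   0.        ,   1.        ]]), 'position': array([ 379.17094693,   79.06855308, 1012.36355302]), 'rotation': array([-2.97624177e+00,  1.76865596e-03, -1.59161492e+00])}
wrist {'mtx': array([[371.29536097,   0.        , 273.55246049],
       [  0.        , 371.29536097, 207.31817233],
       [  0.        ,   0.        ,   1.        ]]), 'mount': array([[-2.05590309e-03, -3.13639467e-01,  9.49539919e-01,
        -1.76449943e+02],
       [-1.04519655e-03, -9.49540733e-01, -3.13641999e-01,
         8.06412488e+01],
       [ 9.99997340e-01, -1.63727340e-03,  1.62434884e-03,
        -4.39003586e-01],
       [ 0.00000000e+00,  0.00000000e+00,  0.00000000e+00,
         1.00000000e+00]])}
```

View pics/scene0.png

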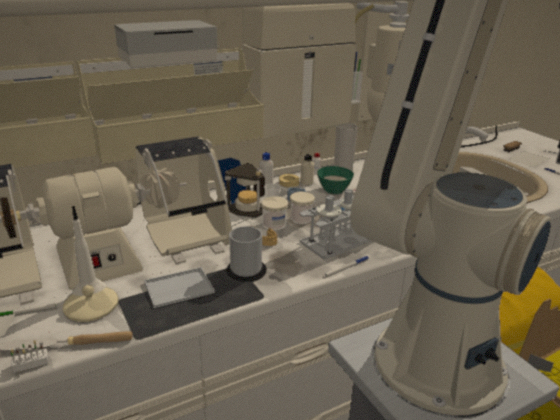

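View pics/top0.png

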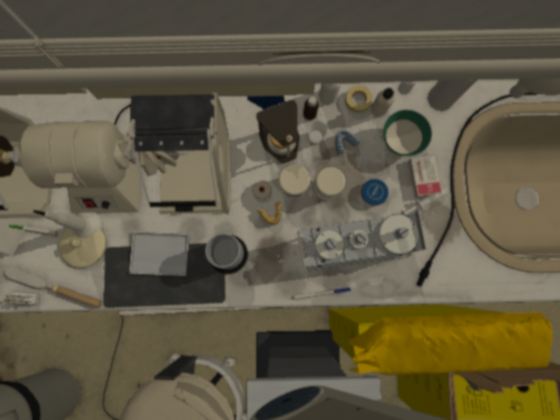

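```bash
cat > h.py <<'E'
import numpy as np,cv2
from scipy.spatial.transform import Rotation as Rn
from rig import r
def cam(n):
    c=r.get_calibration(n); K=c['mtx']
    if n=='wrist':
        s=r.sense(); T=np.eye(4); T[:3,:3]=Rn.from_euler('xyz',s['tcp_rot']).as_matrix(); T[:3,3]=s['eef_pos']
        T=T@c['mount']; return K,T[:3,:3],T[:3,3]
    return K,Rn.from_euler('xyz',c['rotation']).as_matrix(),np.array(c['position'])
def ray(C,uv,z):
    K,R,p=C; uv=np.atleast_2d(np.asarray(uv,float))
    d=np.c_[(uv[:,0]-K[0,2])/K[0,0],(uv[:,1]-K[1,2])/K[1,1],np.ones(len(uv))]@R.T
    return p+d*((z-p[2])/d[:,2])[:,None]
def cloud(C,d):
    K,R,p=C; v,u=np.mgrid[:d.shape[0],:d.shape[1]]
    P=np.stack([(u-K[0,2])/K[0,0]*d,(v-K[1,2])/K[1,1]*d,d],-1)@R.T+p
    P[d==0]=np.nan; return P
def proj(C,P):
    K,R,p=C; q=(np.atleast_2d(P)-p)@R; q=q@K.T; return q[:,:2]/q[:,2:]
E
python3 - <<'E'
from h import *
d=np.load('pics/top0.npy');C=cam('top');P=cloud(C,d)
for uv in [(160,300),(160,255),(300,200),(330,245),(225,250),(290,262),(396,240),(330,178)]: print(uv,P[uv[1],uv[0]].round(1))
p=cv2.imread('pics/top0.png')
cv2.imwrite('pics/t1.png',cv2.resize(p[200:290,290:430],None,fx=5.5,fy=5.5,interpolation=cv2.INTER_CUBIC))
cv2.imwrite('pics/t2.png',cv2.resize(p[220:310,100:250],None,fx=5,fy=5,interpolation=cv2.INTER_CUBIC))
E
```

```text
(160, 300) [342.4 367.9   1.3]
(160, 255) [452.7 370.2   3.5]
(300, 200) [585.9  16.    1.3]
(330, 245) [456.  -36.3 147.4]
(225, 250) [461.3 207.1   8.7]
(290, 262) [428.6  45.8   0.8]
(396, 240) [ 467.4 -189.9  110.3]
(330, 178) [623.2 -52.9  74.6]
```

View pics/t1.png

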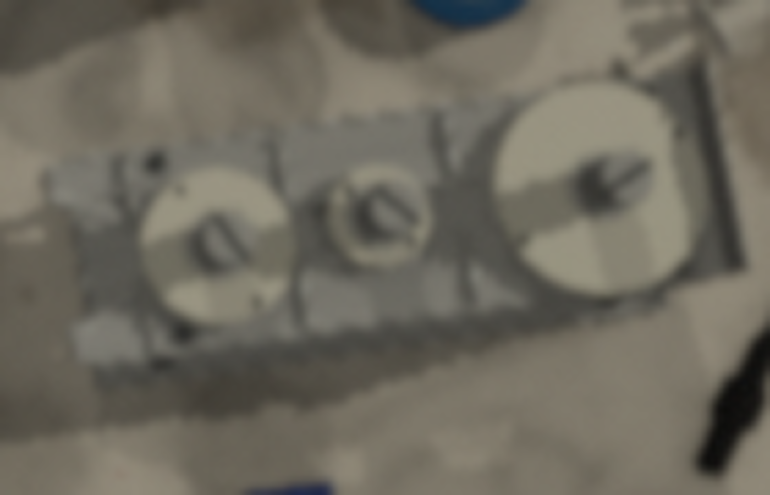

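View pics/t2.png

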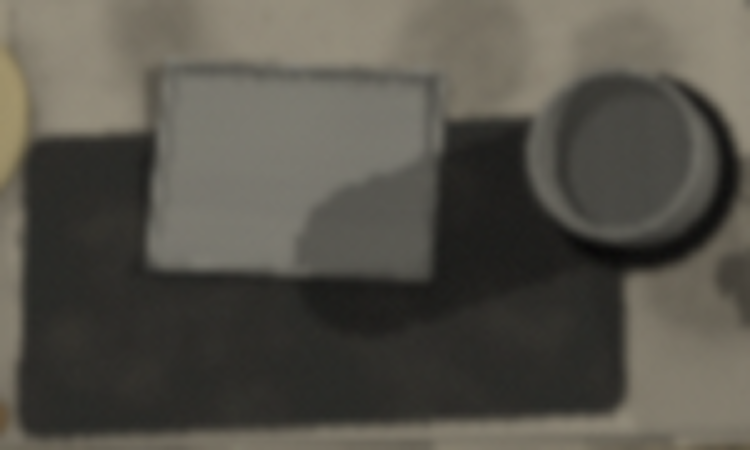

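Run:
```python
from h import *
d=np.load('pics/top0.npy');C=cam('top');P=cloud(C,d);Z=P[...,2]
def circ(m,z,name):
    m=m.astype(np.uint8)
    cs,_=cv2.findContours(m,cv2.RETR_EXTERNAL,cv2.CHAIN_APPROX_NONE)
    for c in cs:
        if cv2.contourArea(c)<25: continue
        w=ray(C,c[:,0,:],z)[:,:2].astype(np.float32)
        (cx,cy),(a,b),_=cv2.fitEllipse(w) if len(w)>5 else ((0,0),(0,0),0)
        print(name,c[:,0].mean(0).round(1),'ctr',round(cx,1),round(cy,1),'ax',round(a,1),round(b,1),'rect',cv2.minAreaRect(w))
roi=np.zeros(d.shape,bool);roi[205:275,300:430]=1
circ((Z>107)&roi,111,'lid'); circ((Z>135)&roi,147,'stud')
m=roi&(Z>90)&(Z<106); print(m.sum()); w=P[m][:,:2].astype(np.float32)
circ(roi&(Z>85),100,'rails')
roi=np.zeros(d.shape,bool);roi[225:280,195:255]=1
circ((Z>90)&roi,104,'beak')
roi=np.zeros(d.shape,bool);roi[225:280,120:200]=1
for t in (5,7): circ((Z>t)&(Z<20)&roi,10,'tray')
np.set_printoptions(linewidth=250)
print(Z[222:266:2,300:426:4].round(0))
p=cv2.imread('pics/top0.png')
hsv=cv2.cvtColor(p,cv2.COLOR_BGR2HSV)
```

```text
lid [329.3 244.7] ctr 460.3 -39.7 ax 61.4 61.9 rect ((460.55926513671875, -39.084625244140625), (62.86519241333008, 60.6068229675293), 88.79458618164062)
lid [358.5 239.1] ctr 471.0 -105.7 ax 39.1 39.8 rect ((471.34112548828125, -105.76094818115234), (38.19259262084961, 40.736351013183594), 87.08424377441406)
lid [398.8 234.2] ctr 480.8 -197.1 ax 85.4 86.0 rect ((480.9773864746094, -197.46746826171875), (85.44392395019531, 86.4925537109375), 86.38336944580078)
lid [420.9 230.5] ctr 488.5 -247.2 ax 7.7 116.1 rect ((488.6824645996094, -246.7407989501953), (87.24040985107422, 8.860031127929688), 6.700204372406006)
stud [331.2 243.3] ctr 459.7 -38.9 ax 20.0 21.5 rect ((459.766845703125, -39.239601135253906), (19.594318389892578, 21.574295043945312), 43.16035842895508)
stud [361.5 237.6] ctr 470.6 -104.7 ax 19.7 21.8 rect ((470.83477783203125, -103.97135925292969), (21.867176055908203, 19.50358009338379), 88.79480743408203)
stud [403.1 232.2] ctr 480.2 -195.5 ax 19.4 23.6 rect ((479.8268737792969, -195.26809692382812), (21.60582733154297, 20.1396484375), 85.96312713623047)
2096
rails [360
[... 3342 characters left out ...]
.   3.   7.   7.   1.  12.   2.   0.   2.   0.]
 [  1.  99. 100. 100. 105.  99. 101. 112. 109.  99.  99. 100. 100. 100. 101. 101. 102.  91.   2.   5.   2.   1.   3.   9.  12.   1.   0.   0.   4.   3.   1.  -1.]
 [  4. 102. 102. 103. 101. 103. 103. 102. 102.  99.  98. 100.  98. 100.  -0.   3.   5.  -1.   5.   3.   9.   9.   3.   2.   0.   3.   2.   1.   1.   0.   1.   4.]
 [  2. 100. 100. 102. 103. 102. 106. 101.  99. 100.  91.   1.   4.   4.   4.   7.  10.  12.  -0.  -1.   1.   0.   0.   2.  -1.   1.   2.  -1.   1.  -2.   0.   3.]
 [  1.  99. 101. 101. 101. 101. 102.   5.   3.   1.   3.   3.   3.  10.   7.  -1.   0.   0.   0.   2.  -5.   4.  -1.   1.  -1.  -1.  -1.   3.  -3.   4.   2.   1.]]
```

```bash
cat >> h.py <<'E'
AX=np.deg2rad(-83.1)
def Rt(s=1):
    a=np.array([np.cos(AX),np.sin(AX),0]); n=s*np.array([-a[1],a[0],0]); x=np.array([0,0,-1.])
    return np.stack([x,np.cross(n,x),n],1)
def cur():
    s=r.sense(); return Rn.from_euler('xyz',s['tcp_rot']).as_matrix(),s['eef_pos'],s
def go(t,s=1):
    "rotvec (deg, tool) to target orientation; shift in cm in target-frame axes AND current axes"
    R,p,st=cur(); T=Rt(s)
    print('rv',np.rad2deg(Rn.from_matrix(R.T@T).as_rotvec()).round(2),'shift(target axes) cm',((np.array(t)-p)@T/10).round(2),'(cur axes)',((np.array(t)-p)@R/10).round(2),'q',st['qpos'].round(2),'t',st['clock'])
E
python3 - <<'E'
from h import *
print(Rn.from_euler('xyz',r.sense()['tcp_rot']).as_matrix().round(3))
for s in (1,-1):
  print(Rt(s).round(3)); go((467,-75,300),s)
E
```

```text
[[-0.     0.937  0.348]
 [ 0.001  0.348 -0.937]
 [-1.     0.    -0.001]]
[[ 0.    -0.12   0.993]
 [ 0.     0.993  0.12 ]
 [-1.     0.     0.   ]]
rv [-7.652e+01 -6.000e-02 -5.000e-02] shift(target axes) cm [-10.41  47.68  30.9 ] (cur axes) [-10.36  41.16 -39.17] q [-1.22  0.35  1.63 -0.    1.16 -0.  ] t 0.1
[[ 0.     0.12  -0.993]
 [ 0.    -0.993 -0.12 ]
 [-1.     0.    -0.   ]]
rv [ 1.0348e+02 -5.0000e-02  6.0000e-02] shift(target axes) cm [-10.41 -47.68 -30.9 ] (cur axes) [-10.36  41.16 -39.17] q [-1.22  0.35  1.63 -0.    1.16 -0.  ] t 0.1
```

Call:
{"fn": "jog_arm", "kwargs": {"series": [[0, 0, 0, -3.5, 0, 0, 1], [0, 0, 0, -3.5, 0, 0, 1], [0, 0, 0, -3.5, 0, 0, 1], [-7.65, 0, 0, 0, 0, 0, 1], [-7.65, 0, 0, 0, 0, 0, 1], [-7.65, 0, 0, 0, 0, 0, 1], [-7.65, 0, 0, 0, 0, 0, 1], [-7.65, 0, 0, 0, 0, 0, 1], [-7.65, 0, 0, 0, 0, 0, 1], [-7.65, 0, 0, 0, 0, 0, 1], [-7.65, 0, 0, 0, 0, 0, 1], [-7.65, 0, 0, 0, 0, 0, 1], [-7.65, 0, 0, 0, 0, 0, 1], [0, 0, 0, 0, 0, 0, 1]]}}

```text
clock: 1.5
eef_pos: [217.6, -585.6, 301.2]
tcp_rot: [1.78, 1.57, 1.903]
contact_force: [-0.1, 0.3, -0.1]
opening: 0.999
```

Call:
{"fn": "jog_arm", "kwargs": {"series": [[0, 0, 0, 0, 4, 2.6, 1], [0, 0, 0, 0, 4, 2.6, 1], [0, 0, 0, 0, 4, 2.6, 1], [0, 0, 0, 0, 4, 2.6, 1], [0, 0, 0, 0, 4, 2.6, 1], [0, 0, 0, 0, 4, 2.6, 1], [0, 0, 0, 0, 4, 2.6, 1], [0, 0, 0, 0, 4, 2.6, 1], [0, 0, 0, 0, 4, 2.6, 1], [0, 0, 0, 0, 4, 2.6, 1], [0, 0, 0, 0, 4, 2.6, 0.7], [0, 0, 0, 0, 3.5, 2.3, 0.7], [0, 0, 0, 0, 0, 0, 0.7], [0, 0, 0, 0, 0, 0, 0.7], [0, 0, 0, 0, 0, 0, 0.7]]}}

```text
clock: 3.0
eef_pos: [467.1, -77.8, 301.4]
tcp_rot: [-2.769, 1.57, -2.65]
contact_force: [0.9, -0.1, 0.5]
opening: 0.701
```

Run:
```python
from h import *
go((467,-75,300)); print(cur()[1])
import pickle
C=cam('wrist'); p,d=r.grab_frame('wrist'); pickle.dump((C,d),open('pics/w1.pkl','wb')); cv2.imwrite('pics/w1.png',p[:,:,::-1])
```

```text
rv [-0.13 -0.03  0.01] shift(target axes) cm [0.14 0.28 0.03] (cur axes) [0.14 0.28 0.03] q [-0.17  0.02  1.81 -0.    1.31 -0.29] t 3.0
[467.08035112 -77.8058762  301.43582831]
```

View pics/w1.png

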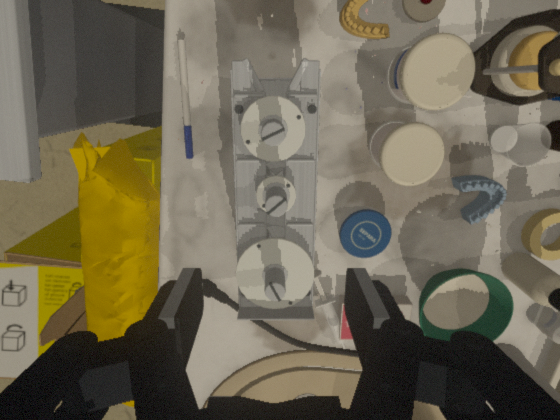

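Run:
```python
from h import *
import pickle
C,d=pickle.load(open('pics/w1.pkl','rb'));P=cloud(C,d);Z=P[...,2]
roi=np.zeros(d.shape,bool);roi[50:320,225:330]=1
def circ(m,z,name,minA=60):
    cs,_=cv2.findContours(m.astype(np.uint8),cv2.RETR_EXTERNAL,cv2.CHAIN_APPROX_NONE)
    for c in cs:
        if cv2.contourArea(c)<minA: continue
        w=ray(C,c[:,0,:],z)[:,:2].astype(np.float32)
        (cx,cy),(a,b),_=cv2.fitEllipse(w)
        print(name,c[:,0].mean(0).round(1),'ctr',round(cx,1),round(cy,1),'ax',round(a,1),round(b,1))
circ((Z>106.5)&roi,111,'lid');circ((Z>135)&roi,147,'stud')
# slot/rail edges per row: in rack frame
m=roi&(Z>93)&(Z<106)
L=[];Rr=[];SL=[];SR=[]
for v in range(70,310,4):
    u=np.where(roi[v]&(Z[v]>93)&(Z[v]<160))[0]
    if len(u)<5: continue
    w=ray(C,[(u[0]-.5,v),(u[-1]+.5,v)],100)
    L.append(w[0]);Rr.append(w[1])
    lo=np.where((Z[v]<60)&(np.arange(560)>u[0]+20)&(np.arange(560)<u[-1]-20))[0]
    if len(lo)>5:
        w=ray(C,[(lo[0]-.5,v),(lo[-1]+.5,v)],100); SL.append(w[0]);SR.append(w[1]); print(v,w[:,:2].round(1).ravel(), w.mean(0)[:2].round(1), np.linalg.norm(w[0]-w[1]).round(1))
for n,A in(('L',L),('R',Rr)):
    A=np.array(A); print(n, A[::6,:2].round(1).tolist())
    f=cv2.fitLine(A[:,:2].astype(np.float32),cv2.DIST_HUBER,0,.01,.01).ravel(); print(n,f,np.degrees(np.arctan2(f[1],f[0])))
```

```text
lid [275.5 314.7] ctr 490.4 -247.4 ax 12.8 134.0
lid [274.5 272.9] ctr 481.9 -195.7 ax 86.0 87.3
lid [275.4 195. ] ctr 472.3 -105.5 ax 39.9 42.6
lid [272.6 128.4] ctr 461.5 -39.0 ax 62.1 62.4
stud [274.6 288.7] ctr 481.7 -193.1 ax 21.2 26.9
stud [275.5 204.2] ctr 472.0 -103.4 ax 20.8 23.6
stud [272.4 133.4] ctr 461.4 -38.5 ax 20.6 21.3
70 [437.   12.9 477.8  17.7] [457.4  15.3] 41.1
74 [439.3   9.5 476.4  13.9] [457.8  11.7] 37.4
78 [442.5   6.3 474.   10. ] [458.2   8.1] 31.7
82 [444.8   2.9 472.6   6.1] [458.7   4.5] 28.0
86 [436.5  -1.8 482.6   3.6] [459.6   0.9] 46.4
90 [ 4.369e+02 -5.500e+00  4.822e+02 -1.000e-01] [459.5  -2.8] 45.6
94 [449.8  -7.7 470.1  -5.3] [460.   -6.5] 20.4
162 [458.2 -74.2 477.6 -71.9] [467.9 -73.1] 19.6
166 [458.6 -78.4 478.1 -76.1] [468.4 -77.2] 19.6
170 [459.1 -82.6 478.7 -80.3] [468.9 -81.4] 19.7
174 [462.7 -86.4 478.2 -84.6] [470.4 -85.5] 15.6
218 [ 466.  -135.1  485.4 -132.8] [ 475.7 -134. ] 19.5
222 [ 466.5 -139.7  485.9 -137.4] [ 476.2 -138.6] 19.6
226 [ 467.  -144.3  486.5 -142. ] [ 476.8 -143.2] 19.6
230 [ 467.5 -149.   487.1 -146.7] [ 477.3 -147.9] 19.7
234 [ 468.1 -153.7  487.7 -151.4] [ 477.9 -152.5] 19.8
L [[414.2, 10.2], [416.9, -11.6], [419.8, -34.2], [422.7, -57.7], [425.8, -82.3], [427.9, -107.9], [431.2, -134.6], [434.6, -162.4], [438.3, -191.5], [442.0, -222.0]]
L [ 1.17662534e-01 -9.93053615e-01  4.29925812e+02 -1.21187469e+02] -83.242775
R [[500.5, 20.4], [503.0, -1.4], [505.6, -24.1], [509.2, -47.5], [512.0, -72.1], [514.9, -97.7], [518.0, -124.4], [521.2, -152.2], [524.5, -181.4], [529.1, -211.7]]
R [ 1.1860325e-01 -9.9294174e-01  5.1509106e+02 -1.0012917e+02] -83.1885
```

```bash
sed -i 's/-83.1)/-83.2)/' h.py
python3 - <<'E'
from h import *
go((461.2,-39,116))
C=cam('top');a=np.array([np.cos(AX),np.sin(AX)])
print(cur()[0].round(4))
E
```

```text
rv [-0.06 -0.02  0.01] shift(target axes) cm [18.55  3.95 -0.12] (cur axes) [18.55  3.96 -0.12] q [-0.17  0.02  1.81 -0.    1.31 -0.29] t 3.05
[[-3.000e-04 -1.174e-01  9.931e-01]
 [-3.000e-04  9.931e-01  1.174e-01]
 [-1.000e+00 -2.000e-04 -4.000e-04]]
```

Call:
{"fn": "jog_arm", "kwargs": {"series": [[0, 0, 0, 1.5, 2, -0.1, 0.7], [0, 0, 0, 3, 1.95, 0, 0.7], [0, 0, 0, 4, 0, 0, 0.7], [0, 0, 0, 4, 0, 0, 0.7], [0, 0, 0, 3, 0, 0, 0.7], [0, 0, 0, 2, 0, 0, 0.7], [0, 0, 0, 1, 0, 0, 0.7], [0, 0, 0, 0, 0, 0, 0.7], [0, 0, 0, 0, 0, 0, 0.7]], "force": 50}}

```text
clock: 3.95
eef_pos: [462.4, -38.7, 117.4]
tcp_rot: [-0.241, 1.57, -0.122]
contact_force: [-0.7, 0.1, 0.5]
opening: 0.698
```

Call:
{"fn": "jog_arm", "kwargs": {"series": [[0, 0, 0, 0, 0, 0, 0], [0, 0, 0, 0, 0, 0, 0], [0, 0, 0, 0, 0, 0, 0], [0, 0, 0, 0, 0, 0, 0], [0, 0, 0, 0, 0, 0, 0], [0, 0, 0, 0, 0, 0, 0], [0, 0, 0, 0, 0, 0, 0], [0, 0, 0, 0, 0, 0, 0]], "force": 50}}

```text
clock: 4.75
eef_pos: [461.8, -38.1, 116.5]
tcp_rot: [2.909, 1.571, 3.029]
contact_force: [-0.8, -0.3, -0.3]
opening: -0.001
```

Run:
```python
from h import *
go((461.2,-39,116)); print({k:v for k,v in cur()[2].items() if k in('eef_pos','contact_force','opening','wrist_torque')})
```

```text
rv [ 0.09 -0.01 -0.  ] shift(target axes) cm [ 0.05 -0.08 -0.07] (cur axes) [ 0.05 -0.08 -0.07] q [-0.09  0.21  2.05  0.    0.89 -0.21] t 4.75
{'eef_pos': array([461.78430318, -38.12537482, 116.53658254]), 'contact_force': array([-0.82633576, -0.31547006, -0.26160155]), 'wrist_torque': array([ 0.00464619, -0.01146269, -0.04576704]), 'opening': -0.0014789538360772856}
```

Run:
```python
from h import *
for n in("scene","wrist","top"):
    p,d=r.grab_frame(n); cv2.imwrite(f'pics/{n}2.png',p[:,:,::-1])
    if n=='scene': cv2.imwrite('pics/s2c.png',cv2.resize(p[120:280,220:400,::-1],None,fx=3.5,fy=3.5))
```

```text
(no output)
```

View pics/s2c.png

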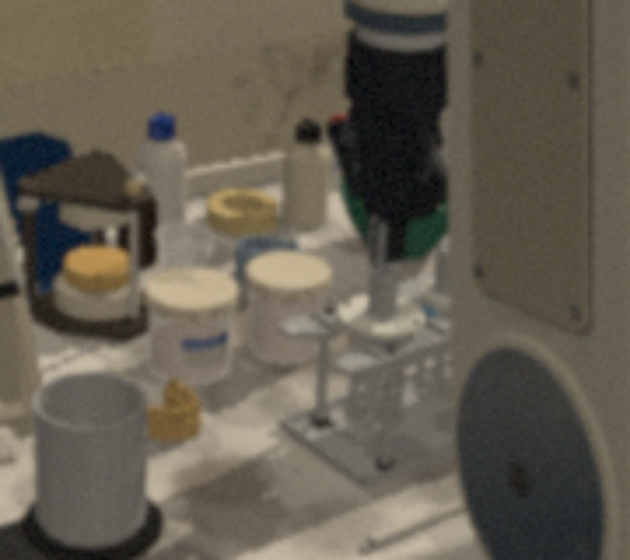

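View pics/wrist2.png

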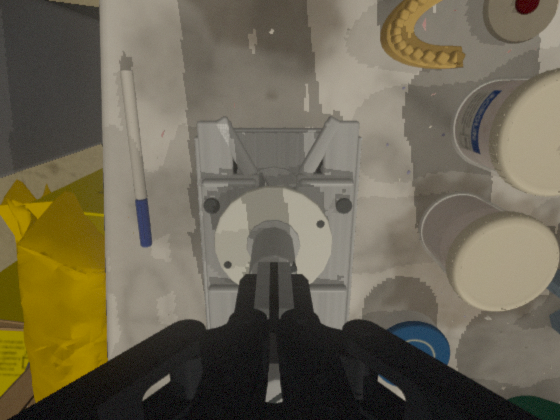

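View pics/top2.png

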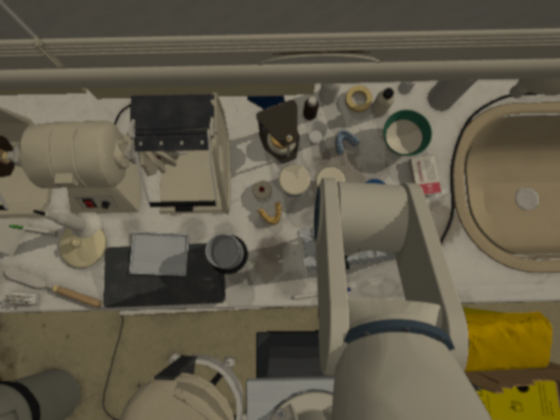

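Run:
```python
from h import *
C=cam('wrist');p,d=r.grab_frame('wrist');P=cloud(C,d)
t=cur()[1]
print('tcp',t,proj(C,t), 'hold',proj(C,t+[0,0,18.7]),'lid ctr',proj(C,[461.2,-39,111]),'studtop',proj(C,[461.2,-39,147]))
for v in range(205,330,6): print(v,P[v,262].round(0),P[v,274].round(0),P[v,284].round(0))
```

```text
tcp [461.78704055 -38.16205022 116.54988559] [[273.41134174 248.07028368]] hold [[273.38314517 264.68085814]] lid ctr [[272.14193008 245.02224787]] studtop [[271.82002349 278.48989541]]
205 [453. -18. 110.] [460. -17. 110.] [465. -16. 111.]
211 [454. -21. 109.] [460. -20. 111.] [465. -19. 110.]
217 [454. -24. 110.] [460. -23. 111.] [466. -23. 110.]
223 [454. -27. 111.] [461. -26. 111.] [466. -26. 112.]
229 [455. -30. 111.] [461. -28. 116.] [466. -29. 111.]
235 [455. -30. 120.] [461. -28. 125.] [466. -29. 120.]
241 [455. -30. 128.] [461. -28. 131.] [466. -29. 128.]
247 [455. -29. 136.] [461. -28. 138.] [466. -29. 134.]
253 [456. -30. 142.] [461. -28. 145.] [466. -29. 140.]
259 [456. -31. 145.] [461. -30. 146.] [465. -30. 145.]
265 [456. -28. 157.] [461. -27. 157.] [465. -27. 157.]
271 [456. -28. 162.] [461. -27. 162.] [465. -27. 162.]
277 [456. -27. 168.] [461. -27. 166.] [465. -27. 167.]
283 [456. -27. 172.] [461. -27. 172.] [464. -27. 172.]
289 [456. -28. 175.] [461. -27. 177.] [464. -27. 176.]
295 [457. -27. 181.] [461. -27. 180.] [464. -27. 180.]
301 [457. -27. 184.] [461. -27. 184.] [464. -26. 184.]
307 [457. -28. 187.] [461. -27. 187.] [464. -26. 188.]
313 [457. -26. 193.] [461. -29. 188.] [464. -26. 192.]
319 [457. -27. 195.] [461. -31. 188.] [464. -26. 195.]
325 [457. -27. 198.] [461. -33. 188.] [464. -26. 197.]
```

Run:
```python
from h import *
import pickle
C,d=pickle.load(open('pics/w1.pkl','rb'));P=cloud(C,d)
for (u0,u1) in((165,215),(340,390)):
    S=P[240:400,u0:u1].reshape(-1,3);S=S[np.isfinite(S).all(1)&(S[:,2]>250)]
    print('open: tip min z',np.percentile(S[:,2],[0,1,3,10]).round(0),'tcpz 301.4', S[S[:,2]<np.percentile(S[:,2],5)].mean(0).round(0))
C=cam('wrist');p,d=r.grab_frame('wrist');P=cloud(C,d)
S=P[200:400,240:305].reshape(-1,3);S=S[np.isfinite(S).all(1)&(S[:,2]>150)]
print('shut',np.percentile(S[:,2],[0,1,3,10]).round(0),np.histogram(S[:,2],bins=range(148,200,3)))
print(r.hold_point_z,r.sense()['eef_pos'],[x for x in dir(r) if x[0]!='_'])
```

```text
open: tip min z [340. 342. 345. 350.] tcpz 301.4 [436. -79. 344.]
open: tip min z [340. 343. 345. 351.] tcpz 301.4 [498. -71. 345.]
shut [153. 156. 159. 166.] (array([  0,  13,  92, 199, 227, 236, 261, 256, 260, 292, 297, 221, 207,
       748, 153, 313, 807]), array([148, 151, 154, 157, 160, 163, 166, 169, 172, 175, 178, 181, 184,
       187, 190, 193, 196, 199]))
18.700000000000003 [461.80385591 -38.12346218 116.56432025] ['MotionError', 'get_calibration', 'grab_frame', 'hold_point_z', 'sense', 'sign_off']
```

Call:
{"fn": "jog_arm", "kwargs": {"series": [[0, 0, 0, 0, 0, 0, 0.6], [0, 0, 0, 0, 0, 0, 0.6], [0, 0, 0, 0, 0, 0, 0.6], [0, 0, 0, 0, -0.05, -0.05, 0.6], [0, 0, 0, 0.5, 0, 0, 0.6], [0, 0, 0, 0.6, 0, 0, 0.6], [0, 0, 0, 0.6, 0, 0, 0.6], [0, 0, 0, 0.6, 0, 0, 0.6], [0, 0, 0, 0.6, 0, 0, 0.6], [0, 0, 0, 0.5, 0, 0, 0.6], [0, 0, 0, 0, 0, 0, 0.6]], "force": 50}}

```text
clock: 6.1
eef_pos: [460.8, -38.6, 81.8]
tcp_rot: [2.922, 1.569, 3.043]
contact_force: [-0.3, -0.8, -0.1]
opening: 0.597
```

Call:
{"fn": "jog_arm", "kwargs": {"series": [[0, 0, 0, 0, 0, 0, 0], [0, 0, 0, 0, 0, 0, 0], [0, 0, 0, 0, 0, 0, 0], [0, 0, 0, 0, 0, 0, 0], [0, 0, 0, 0, 0, 0, 0], [0, 0, 0, 0, 0, 0, 0]], "force": 60}}

```text
clock: 6.7
eef_pos: [461.7, -38.7, 83.0]
tcp_rot: [-0.175, 1.57, -0.055]
contact_force: [-0.9, 0.9, 5.6]
opening: 0.24
```

Call:
{"fn": "jog_arm", "kwargs": {"series": [[0, 0, 0, -0.4, 0, 0, 0], [0, 0, 0, -0.4, 0, 0, 0], [0, 0, 0, -0.4, 0, 0.1, 0], [0, 0, 0, 0, 0, 0, 0], [0, 0, 0, 0, 0, 0, 0]]}}

```text
clock: 7.2
eef_pos: [462.4, -38.6, 94.7]
tcp_rot: [-0.166, 1.571, -0.046]
contact_force: [-1.2, 0.4, -1.1]
opening: 0.243
```

```bash
cat >> h.py <<'E'
def view(n,name,box=None,f=1):
    C=cam(n);p,d=r.grab_frame(n);q=p[:,:,::-1]
    if box: q=q[box[1]:box[3],box[0]:box[2]]
    cv2.imwrite('pics/'+name,cv2.resize(q,None,fx=f,fy=f)); return C,cloud(C,d)
E
python3 - <<'E'
from h import *
C,P=view('wrist','w3.png'); print(cur()[2])
print(P[190:260:6,273].round(0).tolist())
E
```

```text
{'clock': 7.25, 'qpos': array([-8.64549245e-02,  2.40375580e-01,  2.06217502e+00,  8.32510860e-06,
        8.38991991e-01, -2.06671503e-01]), 'qvel': array([ 0.00119535,  0.00347943,  0.00166885,  0.00103847,  0.00075425,
       -0.00037026]), 'joint_efforts': array([ 4.23976526e-03, -4.50973177e+01, -2.68102902e+01,  3.31762576e-04,
       -7.07768253e-03,  2.96924827e-04]), 'eef_pos': array([462.33454905, -38.56301496,  94.56282899]), 'tcp_rot': array([-0.08358288,  1.57074588,  0.03662813]), 'contact_force': array([-0.6674331 ,  0.02043774, -0.30691014]), 'wrist_torque': array([-0.05119941, -0.00919589,  0.00233179]), 'opening': 0.23977029229265656}
[[460.0, -24.0, 35.0], [461.0, -28.0, 36.0], [461.0, -32.0, 36.0], [459.0, -8.0, 121.0], [459.0, -10.0, 123.0], [459.0, -13.0, 123.0], [460.0, -16.0, 123.0], [460.0, -19.0, 121.0], [460.0, -21.0, 123.0], [461.0, -24.0, 122.0], [461.0, -26.0, 124.0], [461.0, -28.0, 127.0]]
```

View pics/w3.png

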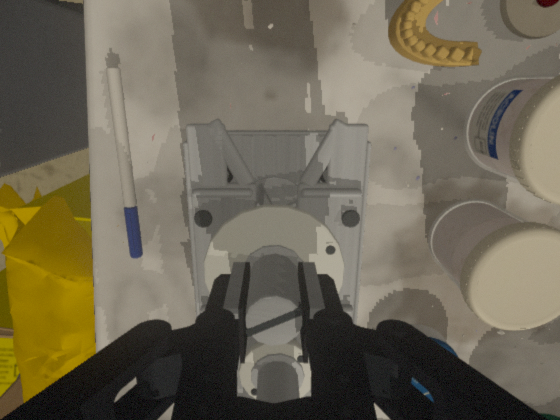

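Call:
{"fn": "jog_arm", "kwargs": {"series": [[0, 0, 0, 0, 0.7, 0, 0], [0, 0, 0, 0, 1.2, 0, 0], [0, 0, 0, 0, 1.5, 0, 0], [0, 0, 0, 0, 1.5, 0, 0], [0, 0, 0, 0, 1.5, 0, 0], [0, 0, 0, 0, 1.5, 0, 0], [0, 0, 0, 0, 1.5, 0, 0], [0, 0, 0, 0, 1.2, 0, 0], [0, 0, 0, 0, 0.8, 0, 0], [0, 0, 0, 0, 0, 0, 0], [0, 0, 0, 0, 0, 0, 0]]}}

```text
clock: 8.35
eef_pos: [448.6, 74.6, 94.5]
tcp_rot: [-2.177, 1.571, -2.057]
contact_force: [1.2, -0.9, -0.5]
opening: 0.238
```

Call:
{"fn": "jog_arm", "kwargs": {"series": [[0, 0, 0, -1, 0.2, 0, 0], [0, 0, 0, -2.5, 0.2, 0, 0], [0, 0, 0, -3.5, 0.2, 0, 0], [0, 0, 0, -3, 0.5, 0, 0], [0, 0, 0, -2, 1.5, 0, 0], [0, 0, 0, 0, 2.5, 0, 0], [0, 0, 0, 0, 3, 0, 0], [0, 0, 0, 0, 3, 0, 0], [0, 0, 0, 0, 2, 0, 0], [0, 0, 0, 0, 1, 0, 0], [0, 0, 0, 0, 0, 0, 0], [0, 0, 0, 0, 0, 0, 0]]}}

```text
clock: 9.55
eef_pos: [431.8, 213.8, 214.7]
tcp_rot: [-1.829, 1.57, -1.709]
contact_force: [0.5, -0.9, -0.7]
opening: 0.238
```

Run:
```python
from h import *
import pickle
s=cur()
C=cam('wrist');p,d=r.grab_frame('wrist');pickle.dump((C,d,p),open('pics/w4.pkl','wb'));cv2.imwrite('pics/w4.png',p[:,:,::-1])
print(s[1],s[2]['contact_force'],s[2]['opening'])
```

```text
[431.80642446 213.81755234 214.70353292] [ 0.5073071  -0.90675232 -0.66600913] 0.23760034697898935
```

View pics/w4.png

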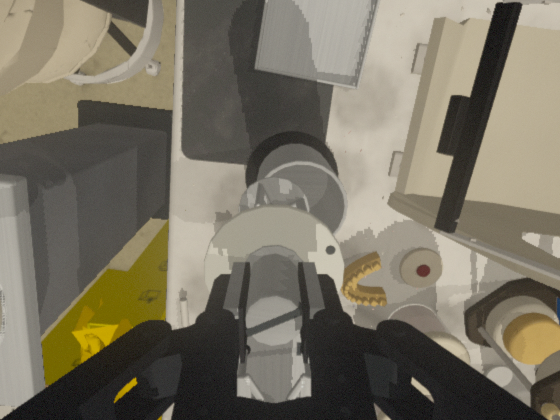

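Run:
```python
from h import *
import pickle
C=cam('top')
w=ray(C,[(133,232.4),(188,235),(186.4,276),(129.6,273.6)],10); print(w.round(1),w.mean(0))
dn=np.load('pics/top0.npy');P=cloud(C,dn);Z=P[...,2]
p=cv2.imread('pics/top0.png'); 
# plane-intensity: tray mask by colour within roi
g=cv2.cvtColor(p,cv2.COLOR_BGR2GRAY)[225:285,120:200]
C,d,_=pickle.load(open('pics/w4.pkl','rb'))
print(ray(C,[(255,68),(360,88)],10).round(1))
P=cloud(C,d)
for t in (160,180,200): print(P[t,290:330:8].round(0).tolist())
# beaker rim in this view
g=cv2.cvtColor(_,cv2.COLOR_RGB2GRAY)
m=(P[...,2]>90)&(P[...,2]<110); m[:,:250]=0;m[:150]=0;m[260:]=0; m[:,360:]=0
cs,_2=cv2.findContours(m.astype(np.uint8),cv2.RETR_EXTERNAL,cv2.CHAIN_APPROX_NONE)
for c in cs:
    if len(c)>20:
        w=ray(C,c[:,0],104); print(w[:,:2].min(0),w[:,:2].max(0),len(c))
```

```text
[[510.2 437.6  10. ]
 [500.7 299.6  10. ]
 [399.2 302.   10. ]
 [408.  442.1  10. ]] [454.5273467  370.28874159  10.        ]
[[402.7 306.5  10. ]
 [506.5 300.4  10. ]]
[[442.0, 238.0, 96.0], [448.0, 240.0, 101.0], [455.0, 240.0, 98.0], [462.0, 240.0, 91.0], [472.0, 236.0, 66.0]]
[[451.0, 201.0, 12.0], [459.0, 202.0, 12.0], [468.0, 203.0, 10.0], [476.0, 204.0, 11.0], [484.0, 205.0, 10.0]]
[[442.0, 223.0, 155.0], [447.0, 224.0, 159.0], [452.0, 224.0, 156.0], [479.0, 182.0, 11.0], [486.0, 186.0, 20.0]]
[420.71800295 181.22224958] [493.02396018 242.69690187] 268
```

Run:
```python
from h import *
go((457.5,402.5,66))
```

```text
rv [ 0.05 -0.01  0.03] shift(target axes) cm [14.87 18.45  4.78] (cur axes) [14.86 18.45  4.8 ] q [ 0.46  0.11  1.91 -0.    1.12  0.34] t 9.6
```

Call:
{"fn": "jog_arm", "kwargs": {"series": [[0, 0, 0, 0, 1.5, 0.4, 0], [0, 0, 0, 0, 3, 0.8, 0], [0, 0, 0, 0, 3.5, 0.9, 0], [0, 0, 0, 0, 3.5, 0.9, 0], [0, 0, 0, 0, 3.5, 0.9, 0], [0, 0, 0, 2, 2.5, 0.6, 0], [0, 0, 0, 3, 0.95, 0.3, 0], [0, 0, 0, 3, 0, 0, 0], [0, 0, 0, 2.5, 0, 0, 0], [0, 0, 0, 1.5, 0, 0, 0], [0, 0, 0, 1, 0, 0, 0], [0, 0, 0, 0.5, 0, 0, 0], [0, 0, 0, 0, 0, 0, 0], [0, 0, 0, 0, 0, 0, 0]]}}

```text
clock: 11.0
eef_pos: [458.0, 403.9, 80.6]
tcp_rot: [0.607, 1.569, 0.727]
contact_force: [0.1, -0.7, -1.7]
opening: 0.235
```

Run:
```python
from h import *
print(cur()[1],cur()[2]['contact_force']);go((457.5,402.5,65));view('wrist','w5.png');view('scene','s5.png',(60,180,280,330),3.5)
```

```text
[457.97324764 403.93281336  80.59129914] [ 0.09412769 -0.6641936  -1.70001017]
rv [ 0.07  0.07 -0.05] shift(target axes) cm [ 1.56 -0.14 -0.06] (cur axes) [ 1.56 -0.14 -0.07] q [0.72 0.46 1.76 0.   0.92 0.6 ] t 11.0
```

View pics/s5.png

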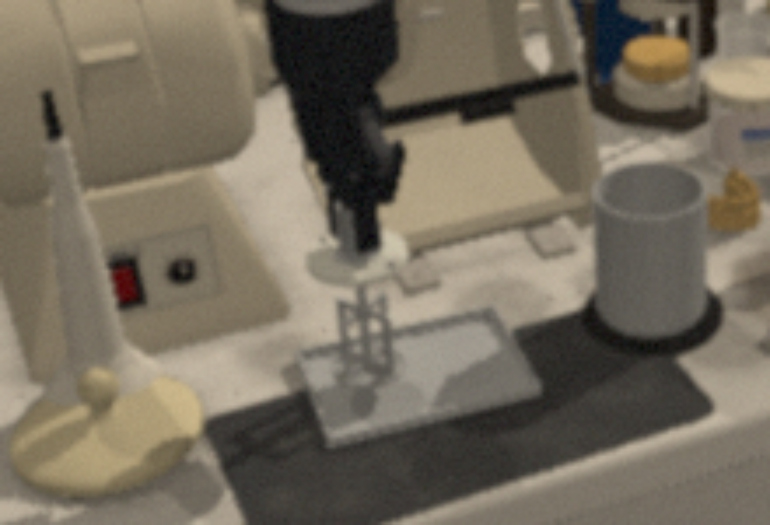

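View pics/w5.png

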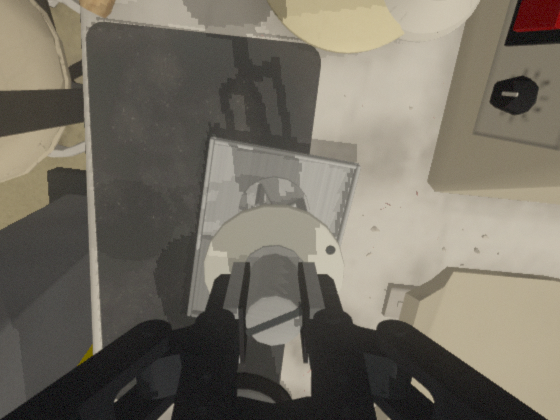

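Call:
{"fn": "jog_arm", "kwargs": {"series": [[0, 0, 0, 0.5, -0.1, 0, 0], [0, 0, 0, 0.4, 0, 0, 0], [0, 0, 0, 0.3, 0, 0, 0], [0, 0, 0, 0.2, 0, 0, 0], [0, 0, 0, 0.1, 0, 0, 0], [0, 0, 0, 0.05, 0, 0, 0], [0, 0, 0, 0, 0, 0, 0], [0, 0, 0, 0, 0, 0, 0]]}}

```text
clock: 11.9
eef_pos: [457.5, 402.6, 64.1]
tcp_rot: [0.574, 1.571, 0.694]
contact_force: [0.5, 0.5, -1.8]
opening: 0.239
```

Call:
{"fn": "jog_arm", "kwargs": {"series": [[0, 0, 0, 0.05, 0, 0, 0], [0, 0, 0, 0.05, 0, 0, 0], [0, 0, 0, 0, 0, 0, 0], [0, 0, 0, 0, 0, 0, 0]]}}

```text
clock: 12.3
eef_pos: [457.7, 402.8, 64.1]
tcp_rot: [0.678, 1.57, 0.798]
contact_force: [-2.2, -1.4, 7.9]
opening: 0.235
```

Contact. Release, retreat upward, then look.

Call:
{"fn": "jog_arm", "kwargs": {"series": [[0, 0, 0, 0, 0, 0, 0.3], [0, 0, 0, 0, 0, 0, 0.4], [0, 0, 0, 0, 0, 0, 0.6], [0, 0, 0, 0, 0, 0, 0.6], [0, 0, 0, -1, 0, 0, 0.6], [0, 0, 0, -2.5, 0, 0, 0.6], [0, 0, 0, -3.5, 0, 0, 0.6], [0, 0, 0, -3.5, 0, 0, 0.6], [0, 0, 0, -2.5, 0, 0, 0.6], [0, 0, 0, -1.5, -2, 0, 0.6], [0, 0, 0, -1, -3, 0, 0.6], [0, 0, 0, 0, -4, 0, 0.6], [0, 0, 0, 0, -4.5, 0, 0.6], [0, 0, 0, 0, -4.5, 0, 0.6], [0, 0, 0, 0, -4.5, 0, 0.6], [0, 0, 0, 0, -4.5, 0, 0.6], [0, 0, 0, 0, -4.5, 0, 0.6], [0, 0, 0, 0, -4, 0, 0.6], [0, 0, 0, 0, -2, 0, 0.6], [0, 0, 0, 0, 0, 0, 0.6]]}}

```text
clock: 14.3
eef_pos: [502.7, 27.9, 218.8]
tcp_rot: [-0.659, 1.57, -0.542]
contact_force: [-0.2, 1.0, 0.3]
opening: 0.596
```

Run:
```python
from h import *
C,P=view('top','t6.png',(100,190,440,290),2.3); view('scene','s6.png',(60,180,280,330),3.5)
go((472,-105.5,82))
Z=P[...,2];roi=np.zeros(Z.shape,bool);roi[215:290,100:200]=1
m=(roi&(Z>87)).astype(np.uint8);cs,_=cv2.findContours(m,0,1)
for c in cs:
    if len(c)>8: print(cv2.minAreaRect(ray(C,c[:,0],92)[:,:2].astype(np.float32)))
```

```text
rv [ 0.01  0.03 -0.02] shift(target axes) cm [ 13.66 -13.11  -4.63] (cur axes) [ 13.65 -13.12  -4.64] q [ 0.06  0.14  1.86  0.    1.14 -0.06] t 14.4
((456.6774597167969, 400.86932373046875), (61.549373626708984, 61.21540069580078), 45.667633056640625)
```

View pics/t6.png

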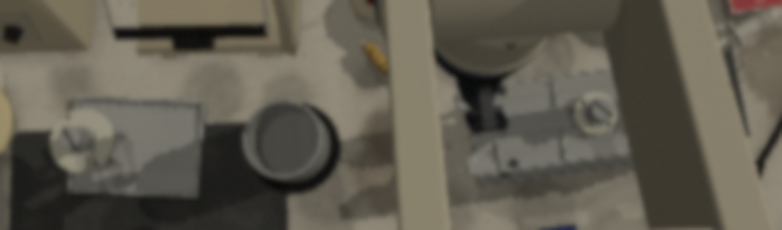

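View pics/s6.png

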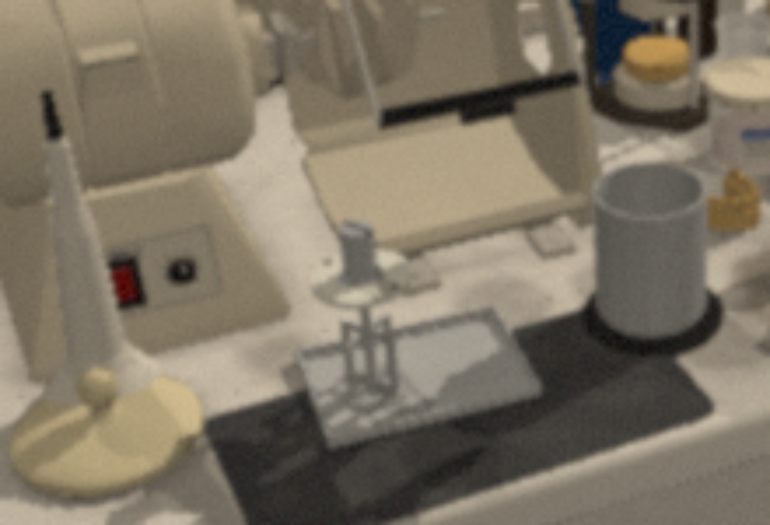

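Call:
{"fn": "jog_arm", "kwargs": {"series": [[0, 0, 0, 0, -1.6, -0.65, 0.6], [0, 0, 0, 0, -3, -1, 0.6], [0, 0, 0, 0, -3.5, -1, 0.6], [0, 0, 0, 2, -3, -1, 0.6], [0, 0, 0, 2, -2, -1, 0.6], [0, 0, 0, 3, 0, 0, 0.6], [0, 0, 0, 3, 0, 0, 0.6], [0, 0, 0, 2, 0, 0, 0.6], [0, 0, 0, 1, 0, 0, 0.6], [0, 0, 0, 0.5, 0, 0, 0.6], [0, 0, 0, 0, 0, 0, 0.6], [0, 0, 0, 0, 0, 0, 0.6]]}}

```text
clock: 15.6
eef_pos: [472.7, -105.3, 84.0]
tcp_rot: [-0.312, 1.569, -0.192]
contact_force: [-0.4, 0.7, -1.0]
opening: 0.598
```

Run:
```python
from h import *
go((472,-105.3,83))
```

```text
rv [0.11 0.08 0.02] shift(target axes) cm [ 0.1   0.   -0.07] (cur axes) [ 0.1   0.   -0.07] q [-0.22  0.29  2.03  0.    0.83 -0.34] t 15.6
```

Call:
{"fn": "jog_arm", "kwargs": {"series": [[0, 0, 0, 0.1, 0, -0.05, 0.3], [0, 0, 0, 0, 0, 0, 0], [0, 0, 0, 0, 0, 0, 0], [0, 0, 0, 0, 0, 0, 0], [0, 0, 0, 0, 0, 0, 0], [0, 0, 0, 0, 0, 0, 0]], "force": 60}}

```text
clock: 16.2
eef_pos: [472.0, -105.6, 82.8]
tcp_rot: [-0.246, 1.57, -0.126]
contact_force: [-0.9, 0.8, 5.5]
opening: 0.239
```

Call:
{"fn": "jog_arm", "kwargs": {"series": [[0, 0, 0, -0.4, 0, 0, 0], [0, 0, 0, -0.4, 0, 0, 0], [0, 0, 0, -0.4, 0, 0, 0], [0, 0, 0, 0, 0, 0, 0], [0, 0, 0, 0, 0, 0, 0]]}}

```text
clock: 16.7
eef_pos: [471.5, -105.5, 94.2]
tcp_rot: [-0.358, 1.571, -0.238]
contact_force: [-0.5, -0.3, -1.0]
opening: 0.236
```

Run:
```python
from h import *
print(cur()[1]); C,P=view('wrist','w7.png')
m=(P[...,2]>116)&(P[...,2]<128);print(np.median(P[m][:,2]),P[m].mean(0))
```

```text
[ 471.5070255  -105.48948854   94.20189204]
121.92066395675207 [470.04341315 -92.65656423 122.12244741]
```

View pics/w7.png

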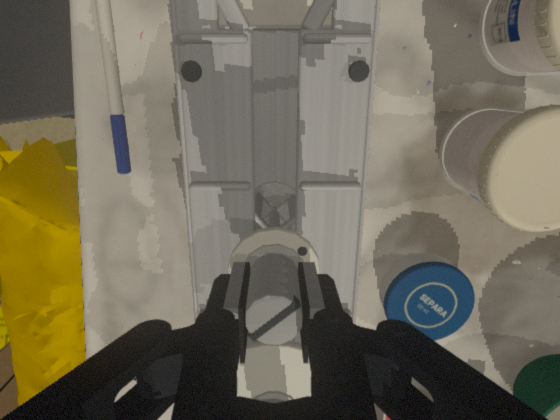

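Call:
{"fn": "jog_arm", "kwargs": {"series": [[0, 0, 0, 0, 0.8, 0, 0], [0, 0, 0, 0, 1.5, 0, 0], [0, 0, 0, 0, 2, 0, 0], [0, 0, 0, 0, 2, 0, 0], [0, 0, 0, 0, 2, 0, 0], [0, 0, 0, 0, 2, 0, 0], [0, 0, 0, 0, 2, 0, 0], [0, 0, 0, 0, 2, 0, 0], [0, 0, 0, 0, 2, 0, 0], [0, 0, 0, 0, 1.2, 0, 0], [0, 0, 0, 0, 0.6, 0, 0], [0, 0, 0, -1, 0.2, 0, 0], [0, 0, 0, -2.5, 0.2, 0, 0], [0, 0, 0, -3.5, 0.2, 0, 0], [0, 0, 0, -3, 0.3, 0, 0], [0, 0, 0, -2, 0.5, 0, 0], [0, 0, 0, 0, 0, 0, 0], [0, 0, 0, 0, 0, 0, 0]]}}

```text
clock: 18.55
eef_pos: [448.1, 87.7, 214.2]
tcp_rot: [-0.139, 1.57, -0.019]
contact_force: [0.6, 0.6, -1.0]
opening: 0.24
```

Run:
```python
from h import *
go((452.5,336,65)); print(cur()[1],cur()[2]['contact_force'])
```

```text
rv [0.07 0.04 0.01] shift(target axes) cm [14.92 24.6   3.38] (cur axes) [14.92 24.6   3.4 ] q [ 0.19  0.07  1.96 -0.    1.12  0.07] t 18.55
[448.06045129  87.70136209 214.1965549 ] [ 0.60829101  0.55965001 -1.03633667]
```

Call:
{"fn": "jog_arm", "kwargs": {"series": [[0, 0, 0, 0, 1.5, 0.2, 0], [0, 0, 0, 0, 3, 0.4, 0], [0, 0, 0, 0, 3.5, 0.5, 0], [0, 0, 0, 0, 3.5, 0.5, 0], [0, 0, 0, 0, 3.5, 0.5, 0], [0, 0, 0, 0, 3.5, 0.5, 0], [0, 0, 0, 0, 3, 0.4, 0], [0, 0, 0, 1, 2, 0.4, 0], [0, 0, 0, 2.5, 1.1, 0, 0], [0, 0, 0, 3, 0, 0, 0], [0, 0, 0, 3, 0, 0, 0], [0, 0, 0, 2, 0, 0, 0], [0, 0, 0, 1.2, 0, 0, 0], [0, 0, 0, 0.8, 0, 0, 0], [0, 0, 0, 0.4, 0, 0, 0], [0, 0, 0, 0, 0, 0, 0], [0, 0, 0, 0, 0, 0, 0]]}}

```text
clock: 20.25
eef_pos: [452.9, 336.7, 75.9]
tcp_rot: [0.511, 1.57, 0.631]
contact_force: [-0.1, 0.3, -1.2]
opening: 0.235
```

Run:
```python
from h import *
go((452.5,336,64)); print(cur()[1],cur()[2]['contact_force']); view('scene','s8.png',(60,180,280,330),3.5)
```

```text
rv [ 0.08  0.06 -0.04] shift(target axes) cm [ 1.19 -0.07 -0.05] (cur axes) [ 1.19 -0.07 -0.05] q [ 0.64  0.4   1.87 -0.    0.87  0.52] t 20.25
[452.86720349 336.7253662   75.85500457] [-0.07986598  0.30083562 -1.22428138]
```

View pics/s8.png

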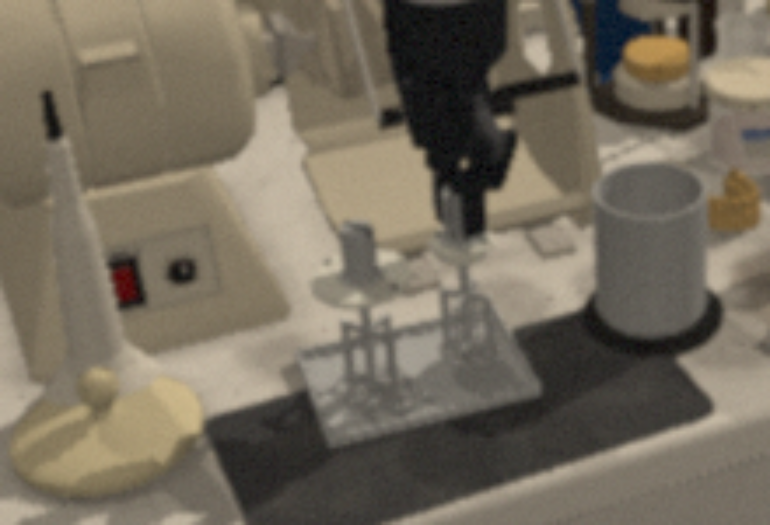

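Call:
{"fn": "jog_arm", "kwargs": {"series": [[0, 0, 0, 0.4, 0, 0, 0], [0, 0, 0, 0.3, 0, 0, 0], [0, 0, 0, 0.2, 0, 0, 0], [0, 0, 0, 0.15, 0, 0, 0], [0, 0, 0, 0.1, 0, 0, 0], [0, 0, 0, 0, 0, 0, 0], [0, 0, 0, 0, 0, 0, 0]]}}

```text
clock: 21.0
eef_pos: [452.4, 336.5, 63.8]
tcp_rot: [0.56, 1.571, 0.68]
contact_force: [-0.7, -0.8, 2.9]
opening: 0.24
```

Call:
{"fn": "jog_arm", "kwargs": {"series": [[0, 0, 0, 0, 0, 0, 0.3], [0, 0, 0, 0, 0, 0, 0.4], [0, 0, 0, 0, 0, 0, 0.6], [0, 0, 0, 0, 0, 0, 0.6], [0, 0, 0, -1, 0, 0, 0.6], [0, 0, 0, -2.5, 0, 0, 0.6], [0, 0, 0, -3.5, 0, 0, 0.6], [0, 0, 0, -3.5, 0, 0, 0.6], [0, 0, 0, -2.5, -1, 0, 0.6], [0, 0, 0, -1, -3, 0, 0.6], [0, 0, 0, 0, -4, 0, 0.6], [0, 0, 0, 0, -4.5, 0, 0.6], [0, 0, 0, 0, -4.5, 0, 0.6], [0, 0, 0, 0, -4.5, 0, 0.6], [0, 0, 0, 0, -4.5, 0, 0.6], [0, 0, 0, 0, -4.5, 0, 0.6], [0, 0, 0, 0, -4.5, 0, 0.6], [0, 0, 0, 0, -4, 0, 0.6], [0, 0, 0, 0, -2, 0, 0.6], [0, 0, 0, 0, 0, 0, 0.6]]}}

```text
clock: 23.0
eef_pos: [501.8, -73.0, 204.3]
tcp_rot: [-0.739, 1.57, -0.622]
contact_force: [0.6, 0.5, -1.4]
opening: 0.601
```

Run:
```python
from h import *
view('scene','s9.png',(60,180,280,330),3.5); go((481.7,-196,83)); print(cur()[1])
```

```text
rv [-0.06  0.03 -0.  ] shift(target axes) cm [ 12.12 -12.12  -3.44] (cur axes) [ 12.11 -12.12  -3.44] q [-0.14  0.16  1.87  0.    1.11 -0.26] t 23.05
[501.5306138  -71.58847027 204.15392785]
```

View pics/s9.png

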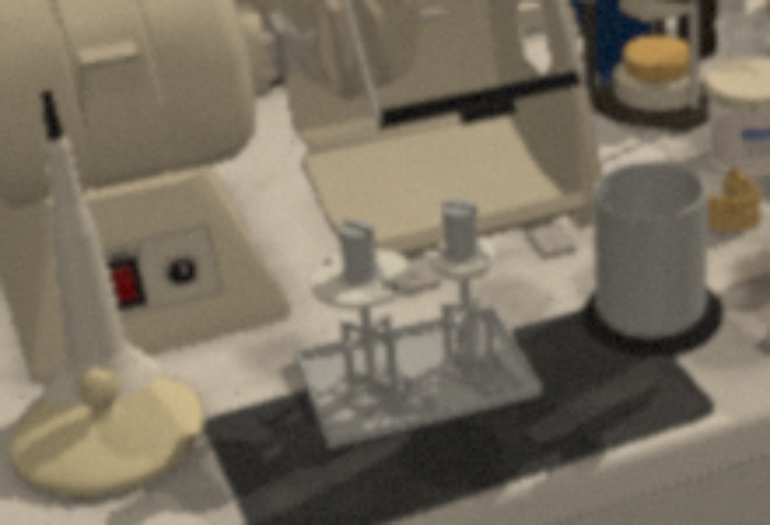

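Call:
{"fn": "jog_arm", "kwargs": {"series": [[0, 0, 0, 0, -2, -0.64, 0.6], [0, 0, 0, 0, -3, -0.8, 0.6], [0, 0, 0, 0, -3, -0.8, 0.6], [0, 0, 0, 1.5, -2.6, -0.8, 0.6], [0, 0, 0, 2, -1.5, -0.4, 0.6], [0, 0, 0, 3, 0, 0, 0.6], [0, 0, 0, 2.5, 0, 0, 0.6], [0, 0, 0, 1.5, 0, 0, 0.6], [0, 0, 0, 1, 0, 0, 0.6], [0, 0, 0, 0.5, 0, 0, 0.6], [0, 0, 0, 0, 0, 0, 0.6], [0, 0, 0, 0, 0, 0, 0.6]]}}

```text
clock: 24.25
eef_pos: [482.5, -194.8, 84.3]
tcp_rot: [-0.488, 1.57, -0.367]
contact_force: [1.1, 0.7, 0.6]
opening: 0.596
```

Run:
```python
from h import *
go((481.7,-196,83)); print(cur()[1],cur()[2]['contact_force'])
```

```text
rv [0.11 0.06 0.03] shift(target axes) cm [ 0.13 -0.11 -0.09] (cur axes) [ 0.13 -0.11 -0.09] q [-0.39  0.33  1.95  0.    0.85 -0.51] t 24.25
[ 482.45332571 -194.79287838   84.31613142] [1.10471372 0.74194102 0.59496244]
```

Call:
{"fn": "jog_arm", "kwargs": {"series": [[0, 0, 0, 0.1, -0.1, -0.05, 0.3], [0, 0, 0, 0, 0, 0, 0], [0, 0, 0, 0, 0, 0, 0], [0, 0, 0, 0, 0, 0, 0], [0, 0, 0, 0, 0, 0, 0], [0, 0, 0, 0, 0, 0, 0]], "force": 60}}

```text
clock: 24.85
eef_pos: [482.0, -196.2, 83.2]
tcp_rot: [-0.527, 1.57, -0.407]
contact_force: [-0.2, 0.1, 6.1]
opening: 0.242
```

Call:
{"fn": "jog_arm", "kwargs": {"series": [[0, 0, 0, -0.4, 0, 0, 0], [0, 0, 0, -0.4, 0, 0, 0], [0, 0, 0, -0.4, 0, 0.05, 0], [0, 0, 0, 0, 0, 0, 0], [0, 0, 0, 0, 0, 0, 0]]}}

```text
clock: 25.35
eef_pos: [482.0, -195.9, 94.7]
tcp_rot: [-0.468, 1.571, -0.348]
contact_force: [0.3, -1.1, -1.5]
opening: 0.238
```

Run:
```python
from h import *
print(cur()[1]); C,P=view('wrist','w10.png')
m=(P[...,2]>116)&(P[...,2]<128);print(np.median(P[m][:,2]),P[m].mean(0))
```

```text
[ 481.98476465 -195.85717182   94.66271291]
121.73698418902002 [ 480.57864965 -183.69497907  121.72580583]
```

View pics/w10.png

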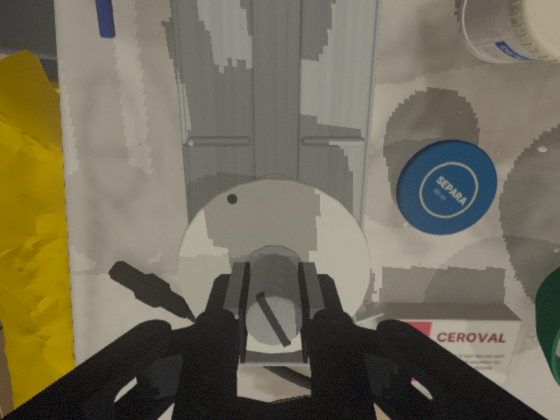

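Call:
{"fn": "jog_arm", "kwargs": {"series": [[0, 0, 0, 0, 0.8, 0, 0], [0, 0, 0, 0, 1.5, 0, 0], [0, 0, 0, 0, 2, 0, 0], [0, 0, 0, 0, 2, 0, 0], [0, 0, 0, 0, 2, 0, 0], [0, 0, 0, 0, 2, 0, 0], [0, 0, 0, 0, 2, 0, 0], [0, 0, 0, 0, 2, 0, 0], [0, 0, 0, 0, 2, 0, 0], [0, 0, 0, 0, 2, 0, 0], [0, 0, 0, 0, 2, 0, 0], [0, 0, 0, 0, 2, 0, 0], [0, 0, 0, 0, 2, 0, 0], [0, 0, 0, 0, 1.5, 0, 0], [0, 0, 0, 0, 1, 0, 0], [0, 0, 0, 0, 0.2, 0, 0], [0, 0, 0, 0, 0, 0, 0], [0, 0, 0, 0, 0, 0, 0]]}}

```text
clock: 27.2
eef_pos: [449.5, 71.9, 94.5]
tcp_rot: [-2.519, 1.571, -2.399]
contact_force: [-0.0, -0.3, -1.2]
opening: 0.237
```

Call:
{"fn": "jog_arm", "kwargs": {"series": [[0, 0, 0, -1, 0, 0, 0], [0, 0, 0, -2.5, 0, 0, 0], [0, 0, 0, -3.5, 0, 0, 0], [0, 0, 0, -3.5, 0, 0, 0], [0, 0, 0, -2, 0, 0, 0], [0, 0, 0, -1, 0, 0, 0], [0, 0, 0, 0, 0, 0, 0], [0, 0, 0, 0, 0, 0, 0], [0, 0, 0, 0, 0, 0, 0]]}}

```text
clock: 28.1
eef_pos: [448.7, 72.0, 228.3]
tcp_rot: [-3.098, 1.568, -2.978]
contact_force: [0.1, 0.3, -1.0]
opening: 0.236
```

Run:
```python
from h import *
print(cur()[1],cur()[2]['contact_force']); C,P=view('wrist','w11.png')
m=(P[...,2]>85)&(P[...,2]<112); m[:30]=0
cs,_=cv2.findContours(m.astype(np.uint8),0,1)
for c in cs:
    if len(c)>20:
        w=ray(C,c[:,0],104)[:,:2]; print(c[:,0].min(0),c[:,0].max(0),w.min(0),w.max(0), cv2.fitEllipse(w.astype(np.float32)))
```

```text
[448.70887974  71.95966627 228.27213284] [ 0.07370714  0.34025352 -0.9574683 ]
[286 350] [310 400] [ 480.68069904 -153.17542984] [511.83926261 -89.67184103] ((495.6060485839844, -123.85574340820312), (26.568498611450195, 66.78487396240234), 10.49142074584961)
[237 350] [266 401] [ 434.75511308 -157.23637207] [467.9463353  -96.05861984] ((451.1168212890625, -129.50991821289062), (31.823619842529297, 67.63243103027344), 4.507399082183838)
[538 236] [556 252] [684.47647121  41.59968524] [704.33682995  55.1423853 ] ((694.5371704101562, 49.01907730102539), (6.68717622756958, 24.124364852905273), 65.45162200927734)
[430  30] [559  57] [550.33708103 193.30605368] [649.3420333 206.2426703] ((594.0429077148438, 200.2261962890625), (11.5053071975708, 103.24549102783203), 90.89820861816406)
[253  30] [354  73] [419.30361272 162.18683767] [493.14731861 196.7539622 ] ((454.9983215332031, 197.588623046875), (67.4832992553711, 71.45391845703125), 101.58219146728516)
```

View pics/w11.png

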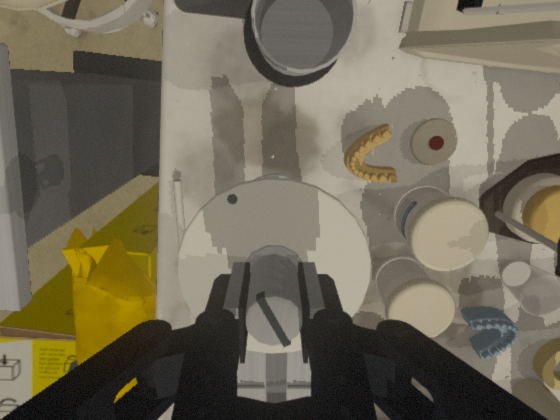

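Run:
```python
from h import *
go((454.5,200.8,178))
```

```text
rv [ 0.08 -0.14  0.  ] shift(target axes) cm [ 5.03 12.72  2.09] (cur axes) [ 5.03 12.72  2.12] q [0.16 0.05 1.94 0.   1.15 0.04] t 28.15
```

Call:
{"fn": "jog_arm", "kwargs": {"series": [[0, 0, 0, 0, 1.5, 0.3, 0], [0, 0, 0, 0, 2.5, 0.4, 0], [0, 0, 0, 0, 3, 0.5, 0], [0, 0, 0, 0, 3, 0.5, 0], [0, 0, 0, 0.5, 1.8, 0.4, 0], [0, 0, 0, 1.5, 0.9, 0, 0], [0, 0, 0, 2, 0, 0, 0], [0, 0, 0, 1, 0, 0, 0], [0, 0, 0, 0, 0, 0, 0], [0, 0, 0, 0, 0, 0, 0]]}}

```text
clock: 29.15
eef_pos: [455.3, 200.6, 179.6]
tcp_rot: [-2.846, 1.57, -2.726]
contact_force: [-0.0, 0.3, -0.8]
opening: 0.237
```

Run:
```python
from h import *
go((454.5,200.8,81)); print(cur()[1],cur()[2]['contact_force']); view('scene','s12.png',(180,150,320,300),4); view('top','t12.png',(150,190,330,310),4); view('wrist','w12.png')
```

```text
rv [ 0.06 -0.03  0.01] shift(target axes) cm [ 9.86  0.03 -0.08] (cur axes) [ 9.86  0.03 -0.07] q [ 0.41  0.17  1.92 -0.    1.05  0.29] t 29.15
[455.29103336 200.59097477 179.62223896] [-0.04079951  0.30630445 -0.83326296]
```

View pics/s12.png

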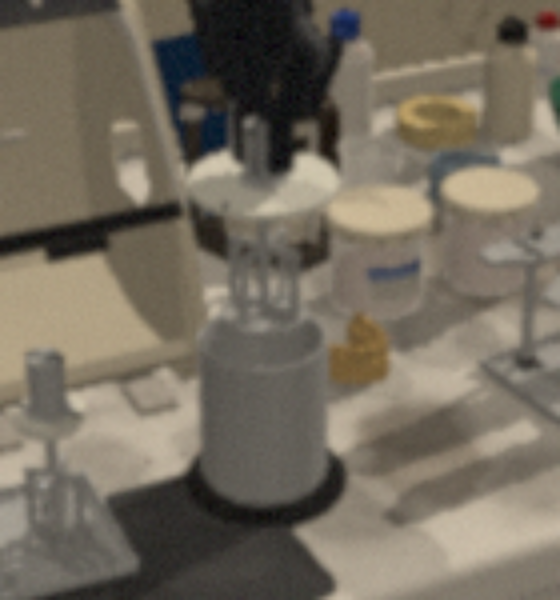

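View pics/t12.png

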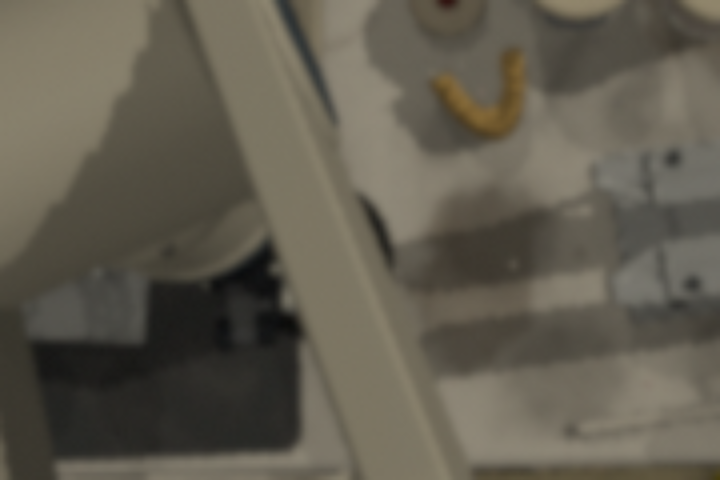

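View pics/w12.png

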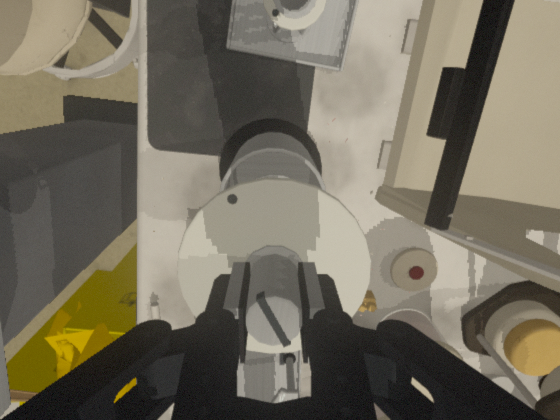

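Call:
{"fn": "jog_arm", "kwargs": {"series": [[0, 0, 0, 0.8, 0, -0.05, 0], [0, 0, 0, 1.2, 0, 0, 0], [0, 0, 0, 1.2, 0, 0, 0], [0, 0, 0, 1.2, 0, 0, 0], [0, 0, 0, 1, 0, 0, 0], [0, 0, 0, 0.6, 0, 0, 0], [0, 0, 0, 0, 0, 0, 0]]}}

```text
clock: 30.0
eef_pos: [454.1, 200.5, 118.5]
tcp_rot: [-2.853, 1.569, -2.733]
contact_force: [-0.9, -0.5, -0.6]
opening: 0.24
```

Call:
{"fn": "jog_arm", "kwargs": {"series": [[0, 0, 0, 0.6, 0, 0, 0], [0, 0, 0, 0.8, 0, 0, 0], [0, 0, 0, 0.8, 0, 0, 0], [0, 0, 0, 0.6, 0, 0, 0], [0, 0, 0, 0.4, 0, 0, 0], [0, 0, 0, 0.2, 0, 0, 0], [0, 0, 0, 0, 0, 0, 0], [0, 0, 0, 0, 0, 0, 0]]}}

```text
clock: 30.8
eef_pos: [454.9, 200.8, 85.7]
tcp_rot: [0.311, 1.57, 0.431]
contact_force: [-0.3, 0.9, -1.4]
opening: 0.237
```

Run:
```python
from h import *
go((454.5,200.8,81)); print(cur()[1],cur()[2]['contact_force']); view('scene','s13.png',(180,150,320,300),4); view('wrist','w13.png')
```

```text
rv [ 0.09  0.02 -0.01] shift(target axes) cm [ 0.47  0.   -0.04] (cur axes) [ 0.47  0.   -0.04] q [0.41 0.3  2.   0.   0.84 0.29] t 30.8
[454.8920539  200.80948278  85.74285826] [-0.3335737   0.92937302 -1.39680134]
```

View pics/s13.png

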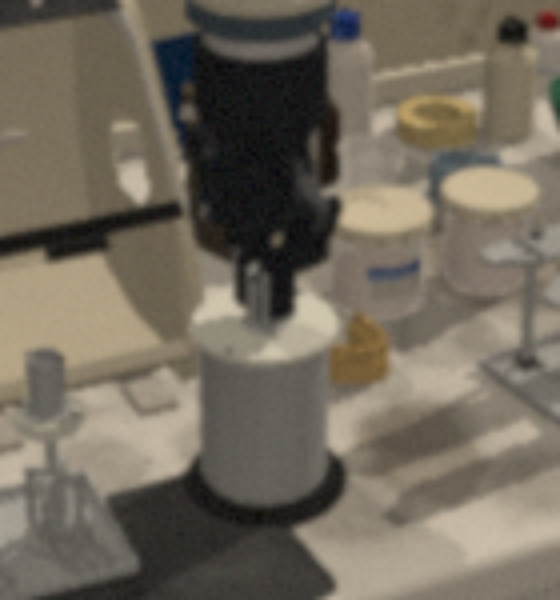

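View pics/w13.png

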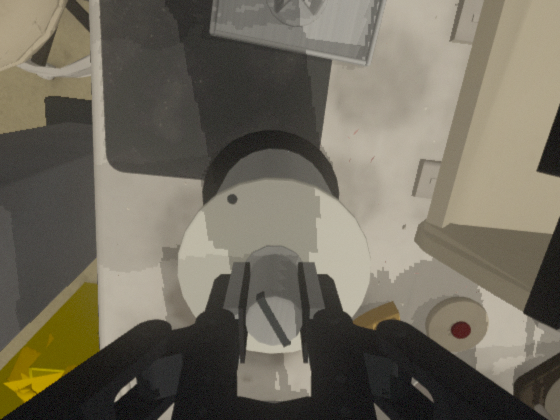

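Call:
{"fn": "jog_arm", "kwargs": {"series": [[0, 0, 0, 0.2, 0, 0, 0], [0, 0, 0, 0.15, 0, 0, 0], [0, 0, 0, 0.1, 0, 0, 0], [0, 0, 0, 0.05, 0, 0, 0], [0, 0, 0, 0, 0, 0, 0], [0, 0, 0, 0, 0, 0, 0]]}}

```text
clock: 31.5
eef_pos: [454.8, 200.8, 81.2]
tcp_rot: [0.821, 1.571, 0.941]
contact_force: [-3.1, -1.0, 8.4]
opening: 0.239
```

Seated with contact. Release and back off to look.

Call:
{"fn": "jog_arm", "kwargs": {"series": [[0, 0, 0, 0, 0, 0, 0.28], [0, 0, 0, 0, 0, 0, 0.35], [0, 0, 0, 0, 0, 0, 0.6], [0, 0, 0, 0, 0, 0, 0.6], [0, 0, 0, -1, 0, 0, 0.6], [0, 0, 0, -2.5, 0, 0, 0.6], [0, 0, 0, -3.5, 0, 0, 0.6], [0, 0, 0, -3.5, -1, 0, 0.6], [0, 0, 0, -2, -3, 0, 0.6], [0, 0, 0, 0, -4, 0, 0.6], [0, 0, 0, 0, -3.5, 0, 0.6], [0, 0, 0, 0, -1.5, 0, 0.6], [0, 0, 0, 0, 0, 0, 0.6], [0, 0, 0, 0, 0, 0, 0.6]]}}

```text
clock: 32.9
eef_pos: [470.4, 71.8, 206.1]
tcp_rot: [0.676, 1.57, 0.795]
contact_force: [-0.3, -0.1, 0.2]
opening: 0.599
```

Run:
```python
from h import *
print(cur()[1]); view('scene','s14.png',(60,150,320,330),3);
C,P=view('wrist','w14.png')
m=(P[...,2]>104)&(P[...,2]<120);m[200:]=0
cs,_=cv2.findContours(m.astype(np.uint8),0,1)
for c in cs:
    if len(c)>30:
        w=ray(C,c[:,0],109)[:,:2].astype(np.float32); print(cv2.fitEllipse(w), c[:,0].min(0),c[:,0].max(0))
        mm=np.zeros(m.shape,np.uint8);cv2.drawContours(mm,[c],-1,1,-1);mm=cv2.erode(mm,np.ones((5,5)));Q=P[mm>0];Q=Q[np.isfinite(Q).all(1)]
        A=np.linalg.lstsq(np.c_[Q[:,:2]-Q[:,:2].mean(0),np.ones(len(Q))],Q[:,2],rcond=None)[0];print('tilt',A)
```

```text
[470.36904944  71.7517637  206.06174525]
((620.6792602539062, 200.55874633789062), (3.2518839836120605, 42.69362258911133), 92.82061767578125) [481  35] [550  43]
tilt [  0.17541445  -4.23452513 111.71543043]
((574.4674682617188, 200.80087280273438), (11.011603355407715, 25.860368728637695), 96.4018325805664) [433  19] [468  38]
tilt [  2.07772679  -0.25031417 112.18571194]
((456.9975280761719, 183.7368927001953), (50.36899948120117, 93.09088134765625), 96.83488464355469) [208   0] [339  77]
tilt [1.38365377e-04 1.93163883e-04 1.08201036e+02]
```

View pics/s14.png

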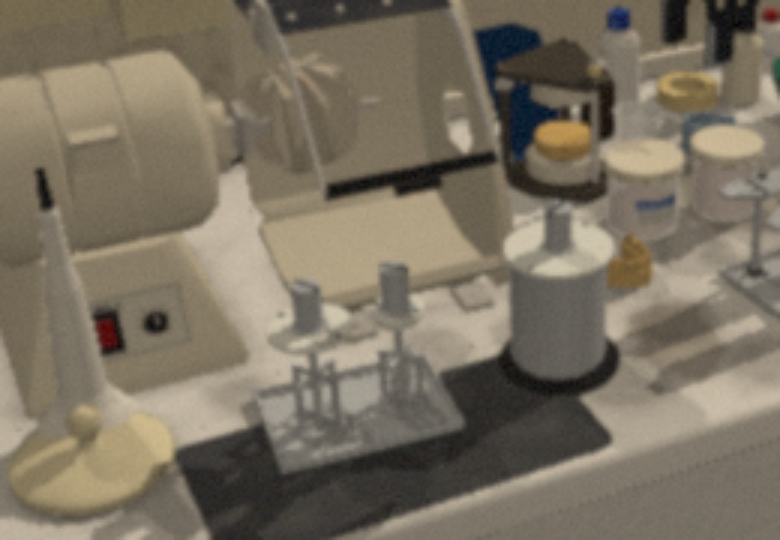

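View pics/w14.png

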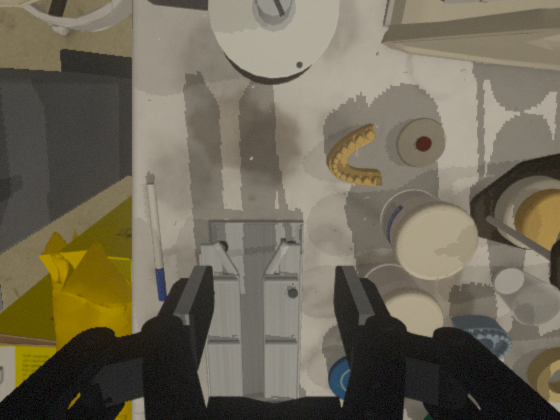

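Run:
```python
from h import *
go((452.4,336.4,64.5))
```

```text
rv [ 0.12  0.01 -0.02] shift(target axes) cm [14.13 26.43  1.35] (cur axes) [14.14 26.42  1.4 ] q [0.15 0.11 1.93 0.   1.1  0.03] t 33.0
```

Call:
{"fn": "jog_arm", "kwargs": {"series": [[0, 0, 0, 0, 2, 0.2, 0.6], [0, 0, 0, 0, 3.5, 0.2, 0.6], [0, 0, 0, 0, 4, 0.2, 0.6], [0, 0, 0, 0, 4.5, 0.2, 0.6], [0, 0, 0, 0, 4.5, 0.2, 0.6], [0, 0, 0, 0, 4, 0.2, 0.6], [0, 0, 0, 0, 2.9, 0.2, 0.6], [0, 0, 0, 2.5, 1, 0, 0.6], [0, 0, 0, 3.5, 0, 0, 0.6], [0, 0, 0, 3, 0, 0, 0.6], [0, 0, 0, 2, 0, 0, 0.6], [0, 0, 0, 1.5, 0, 0, 0.6], [0, 0, 0, 1, 0, 0, 0.6], [0, 0, 0, 0.5, 0, 0, 0.6], [0, 0, 0, 0, 0, 0, 0.6], [0, 0, 0, 0, 0, 0, 0.6]]}}

```text
clock: 34.6
eef_pos: [452.8, 335.9, 66.2]
tcp_rot: [0.561, 1.57, 0.681]
contact_force: [-0.2, -0.3, -0.1]
opening: 0.599
```

Run:
```python
from h import *
go((452.4,336.4,64.5)); view('wrist','w15.png')
```

```text
rv [ 0.1   0.04 -0.03] shift(target axes) cm [ 0.17  0.05 -0.04] (cur axes) [ 0.17  0.05 -0.04] q [0.64 0.42 1.87 0.   0.85 0.52] t 34.6
```

View pics/w15.png

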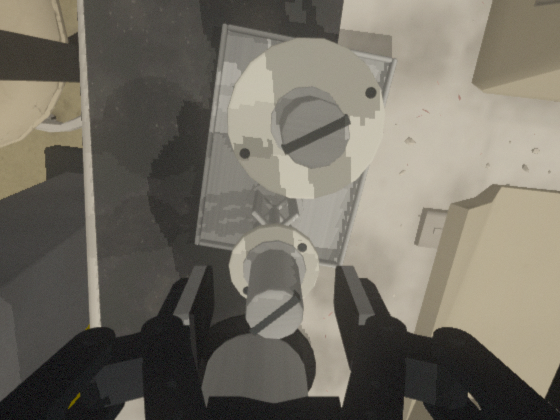

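Call:
{"fn": "jog_arm", "kwargs": {"series": [[0, 0, 0, 0.1, 0.05, -0.05, 0.3], [0, 0, 0, 0, 0, 0, 0], [0, 0, 0, 0, 0, 0, 0], [0, 0, 0, 0, 0, 0, 0], [0, 0, 0, 0, 0, 0, 0], [0, 0, 0, 0, 0, 0, 0]], "force": 60}}

```text
clock: 35.25
eef_pos: [452.5, 336.1, 65.2]
tcp_rot: [0.499, 1.57, 0.619]
contact_force: [-0.1, -0.0, 6.0]
opening: 0.241
```

Call:
{"fn": "jog_arm", "kwargs": {"series": [[0, 0, 0, -0.8, 0, 0, 0], [0, 0, 0, -2, 0, 0, 0], [0, 0, 0, -3, 0, 0, 0], [0, 0, 0, -3.5, 0, 0, 0], [0, 0, 0, -3.5, 0, 0, 0], [0, 0, 0, -2, -1, 0, 0], [0, 0, 0, -1, -2.5, 0, 0], [0, 0, 0, 0, -3.5, 0, 0], [0, 0, 0, 0, -4, -0.1, 0], [0, 0, 0, 0, -4, -0.1, 0], [0, 0, 0, 0, -4, -0.1, 0], [0, 0, 0, 0, -3, 0, 0], [0, 0, 0, 0, -2, 0, 0], [0, 0, 0, 0, -1, 0, 0], [0, 0, 0, 0, 0, 0, 0], [0, 0, 0, 0, 0, 0, 0]]}}

```text
clock: 36.85
eef_pos: [478.9, 87.9, 222.6]
tcp_rot: [1.767, 1.57, 1.887]
contact_force: [0.1, 0.4, -2.3]
opening: 0.239
```

Run:
```python
from h import *
a=np.array([np.cos(AX),np.sin(AX)]);c=np.array([471.9,-105.3])-(180*a)
print(c); go((c[0],c[1],95)); print(cur()[2]['opening'],cur()[2]['contact_force']); C,P=view('wrist','w16.png')
m=np.zeros(P.shape[:2],bool);m[205:235,262:284]=1;print(cur()[1],np.nanmedian(P[m],0))
```

```text
[450.5872857   73.43379146]
rv [ 0.07 -0.01 -0.03] shift(target axes) cm [12.76 -1.1  -2.98] (cur axes) [12.76 -1.1  -2.98] q [0.18 0.11 1.89 0.   1.14 0.06] t 36.85
0.2389848893768445 [ 0.1258078   0.3583277  -2.31356685]
[478.89071354  88.16503862 222.59316408] [476.99214569  92.26574473 188.51488919]
```

View pics/w16.png

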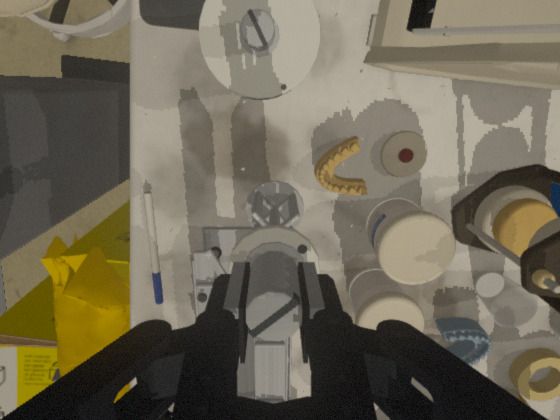

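Call:
{"fn": "jog_arm", "kwargs": {"series": [[0, 0, 0, 0, -0.4, -1.2, 0], [0, 0, 0, 0, -0.5, -1.3, 0], [0, 0, 0, 1.5, -0.2, -0.48, 0], [0, 0, 0, 3, 0, 0, 0], [0, 0, 0, 3, 0, 0, 0], [0, 0, 0, 2.5, 0, 0, 0], [0, 0, 0, 1.5, 0, 0, 0], [0, 0, 0, 0.8, 0, 0, 0], [0, 0, 0, 0.35, 0, 0, 0], [0, 0, 0, 0, 0, 0, 0], [0, 0, 0, 0, 0, 0, 0]]}}

```text
clock: 38.0
eef_pos: [451.2, 72.9, 96.9]
tcp_rot: [0.031, 1.569, 0.152]
contact_force: [-1.0, 0.0, -2.2]
opening: 0.232
```

Run:
```python
from h import *
go((471.9,-105.3,95.5)); print(cur()[1],cur()[2]['contact_force']); C,P=view('wrist','w17.png')
m=np.zeros(P.shape[:2],bool);m[225:242,258:270]=1;print(np.nanmedian(P[m],0))
```

```text
rv [ 0.09  0.07 -0.  ] shift(target axes) cm [  0.14 -17.94  -0.06] (cur axes) [  0.14 -17.94  -0.09] q [ 0.16  0.23  2.08 -0.    0.84  0.04] t 38.0
[451.21111137  72.93177431  96.87539984] [-1.01068219  0.02238503 -2.17579182]
[444.64199592  90.80125441 122.71849763]
```

View pics/w17.png

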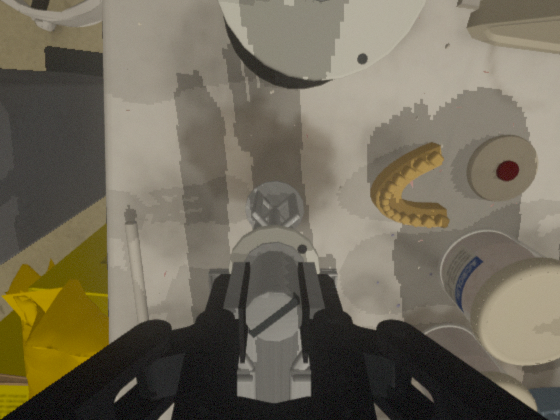

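Call:
{"fn": "jog_arm", "kwargs": {"series": [[0, 0, 0, 0, -0.7, -0.05, 0], [0, 0, 0, 0, -1.3, 0, 0], [0, 0, 0, 0, -1.5, 0, 0], [0, 0, 0, 0, -1.5, 0, 0], [0, 0, 0, 0, -1.5, 0, 0], [0, 0, 0, 0, -1.5, 0, 0], [0, 0, 0, 0, -1, 0, 0], [0, 0, 0, 0, 0, 0, 0]]}}

```text
clock: 38.85
eef_pos: [461.2, -18.0, 96.2]
tcp_rot: [-0.737, 1.57, -0.618]
contact_force: [0.6, 0.2, -0.6]
opening: 0.237
```

Call:
{"fn": "jog_arm", "kwargs": {"series": [[0, 0, 0, 0, -0.9, 0, 0], [0, 0, 0, 0, -1.3, 0, 0], [0, 0, 0, 0, -1.5, 0, 0], [0, 0, 0, 0, -1.5, 0, 0], [0, 0, 0, 0, -1.5, 0, 0], [0, 0, 0, 0, -1.2, 0, 0], [0, 0, 0, 0, -0.75, 0, 0], [0, 0, 0, 0, -0.29, 0, 0], [0, 0, 0, 0, 0, 0, 0], [0, 0, 0, 0, 0, 0, 0]]}}

```text
clock: 39.85
eef_pos: [471.6, -105.0, 96.0]
tcp_rot: [2.219, 1.571, 2.339]
contact_force: [-0.5, 0.3, -1.3]
opening: 0.236
```

Run:
```python
from h import *
go((471.9,-105.3,84)); print(cur()[1],cur()[2]['contact_force'])
```

```text
rv [ 0.09 -0.01 -0.01] shift(target axes) cm [ 1.2  -0.03  0.03] (cur axes) [ 1.2  -0.03  0.03] q [-0.22  0.27  2.02  0.    0.85 -0.34] t 39.85
[ 471.61642294 -105.03941939   96.04001676] [-0.51562533  0.34123451 -1.26783542]
```

Call:
{"fn": "jog_arm", "kwargs": {"series": [[0, 0, 0, 0.4, 0, 0, 0], [0, 0, 0, 0.4, 0, 0, 0], [0, 0, 0, 0.2, 0, 0, 0], [0, 0, 0, 0.15, 0, 0, 0], [0, 0, 0, 0.05, 0, 0, 0], [0, 0, 0, 0, 0, 0, 0], [0, 0, 0, 0, 0, 0, 0]]}}

```text
clock: 40.55
eef_pos: [471.7, -105.3, 84.1]
tcp_rot: [0.401, 1.571, 0.521]
contact_force: [-0.7, 0.5, 0.5]
opening: 0.238
```

Call:
{"fn": "jog_arm", "kwargs": {"series": [[0, 0, 0, 0.05, 0, 0, 0], [0, 0, 0, 0.0, 0, 0, 0], [0, 0, 0, 0, 0, 0, 0.28], [0, 0, 0, 0, 0, 0, 0.35], [0, 0, 0, 0, 0, 0, 0.6], [0, 0, 0, 0, 0, 0, 0.6], [0, 0, 0, -1, 0, 0, 0.6], [0, 0, 0, -2.5, 0, 0, 0.6], [0, 0, 0, -3.5, 0, 0, 0.6], [0, 0, 0, -3.5, 1, 0, 0.6], [0, 0, 0, -3, 3, 0, 0.6], [0, 0, 0, -1, 4, 0, 0.6], [0, 0, 0, 0, 4, 0, 0.6], [0, 0, 0, 0, 3, 0, 0.6], [0, 0, 0, 0, 1, 0, 0.6], [0, 0, 0, 0, 0, 0, 0.6]]}}

```text
clock: 42.15
eef_pos: [452.5, 54.3, 229.1]
tcp_rot: [-0.338, 1.57, -0.215]
contact_force: [-0.1, -0.2, 0.0]
opening: 0.599
```

Run:
```python
from h import *
go((457.5,402.7,65)); print(cur()[1]); C,P=view('wrist','w18.png')
m=(P[...,2]>106.5)&(P[...,2]<116);
cs,_=cv2.findContours(m.astype(np.uint8),0,1)
for c in cs:
    if cv2.contourArea(c)>200: print(cv2.fitEllipse(ray(C,c[:,0],111)[:,:2].astype(np.float32)),c[:,0].mean(0))
```

```text
rv [0.22 0.03 0.01] shift(target axes) cm [16.41 34.54  4.62] (cur axes) [16.4  34.52  4.75] q [ 0.12  0.05  1.94 -0.    1.15 -0.01] t 42.15
[452.48506133  54.26737467 229.06186502]
((471.279052734375, -101.68041229248047), (38.87062454223633, 40.616451263427734), 5.389988422393799) [273.02836879 345.18439716]
((457.6398010253906, 177.5718994140625), (38.35066223144531, 88.70354461669922), 96.9454345703125) [300.81403509  20.57894737]
```

View pics/w18.png

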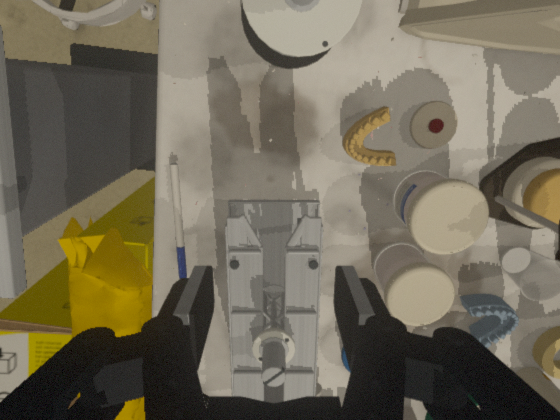

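Call:
{"fn": "jog_arm", "kwargs": {"series": [[0, 0, 0, 0, 2, 0.4, 0.6], [0, 0, 0, 0, 3.5, 0.6, 0.6], [0, 0, 0, 0, 4.5, 0.6, 0.6], [0, 0, 0, 0, 4.5, 0.6, 0.6], [0, 0, 0, 0, 4.5, 0.6, 0.6], [0, 0, 0, 0, 4.5, 0.6, 0.6], [0, 0, 0, 0, 4.5, 0.6, 0.6], [0, 0, 0, 0, 3.5, 0.4, 0.6], [0, 0, 0, 1, 2.5, 0.3, 0.6], [0, 0, 0, 2.5, 0.5, 0, 0.6], [0, 0, 0, 3.5, 0, 0, 0.6], [0, 0, 0, 3, 0, 0, 0.6], [0, 0, 0, 2, 0, 0, 0.6], [0, 0, 0, 2, 0, 0, 0.6], [0, 0, 0, 1, 0, 0, 0.6], [0, 0, 0, 0.5, 0, 0, 0.6], [0, 0, 0, 0, 0, 0, 0.6], [0, 0, 0, 0, 0, 0, 0.6]]}}

```text
clock: 44.0
eef_pos: [458.6, 401.8, 74.4]
tcp_rot: [0.559, 1.57, 0.679]
contact_force: [0.9, 0.2, 1.0]
opening: 0.599
```

Run:
```python
from h import *
go((457.5,402.7,65)); view('wrist','w19.png')
```

```text
rv [ 0.07  0.06 -0.04] shift(target axes) cm [ 0.94  0.1  -0.1 ] (cur axes) [ 0.94  0.1  -0.1 ] q [ 0.72  0.47  1.77 -0.    0.91  0.6 ] t 44.0
```

View pics/w19.png

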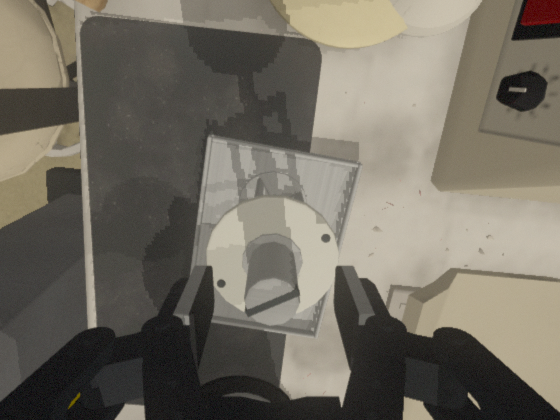

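Call:
{"fn": "jog_arm", "kwargs": {"series": [[0, 0, 0, 0.4, 0.1, -0.1, 0.6], [0, 0, 0, 0.4, 0, 0, 0.6], [0, 0, 0, 0.1, 0, 0, 0.4], [0, 0, 0, 0, 0, 0, 0], [0, 0, 0, 0, 0, 0, 0], [0, 0, 0, 0, 0, 0, 0], [0, 0, 0, 0, 0, 0, 0], [0, 0, 0, 0, 0, 0, 0]], "force": 60}}

```text
clock: 44.85
eef_pos: [456.7, 402.5, 64.5]
tcp_rot: [-2.529, 1.571, -2.409]
contact_force: [-0.3, 0.8, -0.5]
opening: 0.236
```

Call:
{"fn": "jog_arm", "kwargs": {"series": [[0, 0, 0, -0.8, 0, 0, 0], [0, 0, 0, -2, 0, 0, 0], [0, 0, 0, -3, 0, 0, 0], [0, 0, 0, -3.5, 0, 0, 0], [0, 0, 0, -3.5, 0, 0, 0], [0, 0, 0, -2, -1, -0.3, 0], [0, 0, 0, -1, -2.5, -0.4, 0], [0, 0, 0, 0, -3.5, -0.4, 0], [0, 0, 0, 0, -4, -0.4, 0], [0, 0, 0, 0, -4, -0.4, 0], [0, 0, 0, 0, -4, -0.4, 0], [0, 0, 0, 0, -4, -0.4, 0], [0, 0, 0, 0, -3.5, -0.4, 0], [0, 0, 0, 0, -2.5, -0.4, 0], [0, 0, 0, 0, -2, -0.4, 0], [0, 0, 0, 0, -1, -0.3, 0], [0, 0, 0, 0, 0, 0, 0], [0, 0, 0, 0, 0, 0, 0]]}}

```text
clock: 46.65
eef_pos: [453.6, 80.3, 222.9]
tcp_rot: [0.632, 1.57, 0.751]
contact_force: [0.1, -0.1, -1.1]
opening: 0.236
```

Run:
```python
from h import *
a=np.array([np.cos(AX),np.sin(AX)]);c=np.array([462.5,-38.9])-(112*a)
print(c); go((c[0],c[1],96)); print(cur()[1],cur()[2]['opening'],cur()[2]['contact_force']); C,P=view('wrist','w20.png')
m=np.zeros(P.shape[:2],bool);m[212:235,232:262]=1;print(cur()[1],np.nanmedian(P[m],0))
```

```text
[449.23875555  72.31213691]
rv [ 0.06  0.03 -0.03] shift(target axes) cm [12.69 -0.74 -0.53] (cur axes) [12.69 -0.75 -0.54] q [0.17 0.06 1.94 0.   1.14 0.05] t 46.65
[453.60332205  80.30847665 222.89216657] 0.236381142521125 [ 0.14367779 -0.07688091 -1.0889309 ]
[453.58800124  80.56319854 222.79258557] [439.25088826 102.59101226 249.74143345]
```

View pics/w20.png

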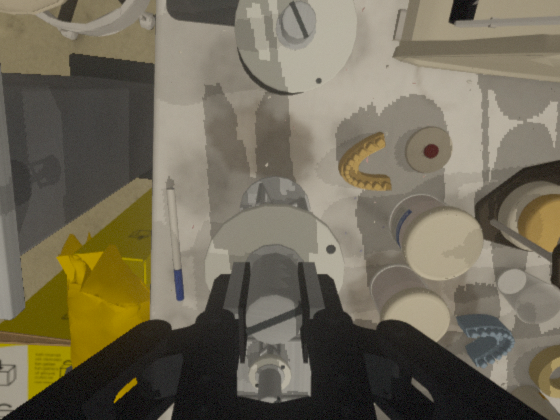

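Call:
{"fn": "jog_arm", "kwargs": {"series": [[0, 0, 0, 1, -0.4, -0.3, 0], [0, 0, 0, 2, -0.35, -0.24, 0], [0, 0, 0, 3, 0, 0, 0], [0, 0, 0, 3, 0, 0, 0], [0, 0, 0, 2, 0, 0, 0], [0, 0, 0, 1, 0, 0, 0], [0, 0, 0, 0.5, 0, 0, 0], [0, 0, 0, 0.2, 0, 0, 0], [0, 0, 0, 0, 0, 0, 0], [0, 0, 0, 0, 0, 0, 0]]}}

```text
clock: 47.7
eef_pos: [449.6, 71.8, 96.4]
tcp_rot: [0.033, 1.569, 0.153]
contact_force: [-0.1, 0.0, -0.5]
opening: 0.237
```

Run:
```python
from h import *
go((462.2,-38.9,96)); print(cur()[1],cur()[2]['contact_force']); C,P=view('wrist','w21.png')
m=np.zeros(P.shape[:2],bool);m[212:235,232:262]=1;print(np.nanmedian(P[m],0))
```

```text
rv [ 0.09  0.09 -0.  ] shift(target axes) cm [  0.04 -11.14  -0.06] (cur axes) [  0.03 -11.14  -0.08] q [ 0.16  0.22  2.08 -0.    0.84  0.03] t 47.7
[449.62340102  71.82385361  96.35209688] [-0.12772665  0.03484368 -0.51180817]
[435.24362166  94.08185159 123.16979687]
```

Call:
{"fn": "jog_arm", "kwargs": {"series": [[0, 0, 0, 0, -0.7, -0.03, 0], [0, 0, 0, 0, -1.3, -0.03, 0], [0, 0, 0, 0, -1.5, 0, 0], [0, 0, 0, 0, -1.5, 0, 0], [0, 0, 0, 0, -1.5, 0, 0], [0, 0, 0, 0, -1.5, 0, 0], [0, 0, 0, 0, -1.5, 0, 0], [0, 0, 0, 0, -1, 0, 0], [0, 0, 0, 0, -0.6, 0, 0], [0, 0, 0, 0, 0, 0, 0], [0, 0, 0, 0, 0, 0, 0]]}}

```text
clock: 48.85
eef_pos: [461.6, -38.5, 95.6]
tcp_rot: [2.154, 1.571, 2.274]
contact_force: [-0.2, 0.1, -1.5]
opening: 0.238
```

Run:
```python
from h import *
go((462.2,-38.9,84)); print(cur()[1],cur()[2]['contact_force'])
```

```text
rv [ 0.06 -0.01 -0.01] shift(target axes) cm [ 1.16 -0.05  0.06] (cur axes) [ 1.16 -0.05  0.06] q [-0.09  0.24  2.06  0.    0.84 -0.21] t 48.85
[461.55274137 -38.50538465  95.55453052] [-0.1548775   0.08826291 -1.51731134]
```

Call:
{"fn": "jog_arm", "kwargs": {"series": [[0, 0, 0, 0.4, 0, 0, 0], [0, 0, 0, 0.4, 0, 0, 0], [0, 0, 0, 0.2, 0, 0, 0], [0, 0, 0, 0.15, 0, 0, 0], [0, 0, 0, 0.05, 0, 0, 0], [0, 0, 0, 0, 0, 0, 0], [0, 0, 0, 0, 0, 0, 0]]}}

```text
clock: 49.55
eef_pos: [461.7, -38.6, 83.6]
tcp_rot: [-0.141, 1.571, -0.021]
contact_force: [-0.2, 1.3, -2.0]
opening: 0.237
```

Call:
{"fn": "jog_arm", "kwargs": {"series": [[0, 0, 0, 0.05, 0, 0, 0], [0, 0, 0, 0.05, 0, 0, 0], [0, 0, 0, 0, 0, 0, 0], [0, 0, 0, 0, 0, 0, 0]]}}

```text
clock: 49.95
eef_pos: [462.0, -38.6, 83.3]
tcp_rot: [-0.156, 1.57, -0.036]
contact_force: [-2.0, -0.1, 8.5]
opening: 0.235
```

Seated. Release, rise, and back away to a clear pose.

Call:
{"fn": "jog_arm", "kwargs": {"series": [[0, 0, 0, 0, 0, 0, 0.28], [0, 0, 0, 0, 0, 0, 0.35], [0, 0, 0, 0, 0, 0, 0.6], [0, 0, 0, 0, 0, 0, 0.6], [0, 0, 0, -1, 0, 0, 0.6], [0, 0, 0, -2.5, 0, 0, 0.6], [0, 0, 0, -4, 0, 0, 0.6], [0, 0, 0, -4, 0, 0, 0.6], [0, 0, 0, -4, 0, 0, 0.6], [0, 0, 0, -4, -0.5, 0, 0.6], [0, 0, 0, -3, -1.5, 0, 0.6], [0, 0, 0, 0, -2, 0, 0.6], [0, 0, 0, 0, -2, 0, 0.6], [0, 0, 0, 0, 0, 0, 0.6], [0, 0, 0, 0, 0, 0, 0.6]]}}

```text
clock: 51.45
eef_pos: [468.5, -98.0, 307.8]
tcp_rot: [1.666, 1.57, 1.785]
contact_force: [-0.2, -0.7, 0.4]
opening: 0.6
```

Run:
```python
from h import *
print(cur()[1]); C,P=view('wrist','w22.png');Z=P[...,2]
roi=np.zeros(Z.shape,bool);roi[30:330,225:340]=1
for z0,z in((106.5,111),(135,147)):
  m=((Z>z0)&roi).astype(np.uint8);cs,_=cv2.findContours(m,0,1)
  for c in cs:
    if cv2.contourArea(c)>80:
        print(z,cv2.fitEllipse(ray(C,c[:,0],z)[:,:2].astype(np.float32)),c[:,0].mean(0).round())
        if z==111:
          mm=np.zeros(m.shape,np.uint8);cv2.drawContours(mm,[c],-1,1,-1);mm=cv2.erode(mm,np.ones((3,3)));Q=P[(mm>0)&(Z<118)]
          print('  plane',np.linalg.lstsq(np.c_[Q[:,:2]-Q[:,:2].mean(0),np.ones(len(Q))],Q[:,2],rcond=None)[0].round(3))
view('scene','s22.png',(60,150,410,330),2.2)
```

```text
[468.54765854 -98.01441939 307.84627868]
111 ((489.4471435546875, -247.77789306640625), (12.691811561584473, 130.56234741210938), 96.80315399169922) [276. 297.]
  plane [-6.30000e-02  4.98000e-01  1.13513e+02]
111 ((558.7823486328125, -240.91127014160156), (6.180700302124023, 93.49462127685547), 9.954717636108398) [337. 297.]
  plane [0. 0. 0.]
111 ((471.76617431640625, -104.37702178955078), (40.16319274902344, 40.67399978637695), 2.4431800842285156) [276. 173.]
  plane [-1.00000e-03 -0.00000e+00  1.10971e+02]
111 ((462.11456298828125, -38.66799545288086), (62.211360931396484, 62.34772872924805), 79.5627670288086) [274. 106.]
  plane [ 1.00000e-03 -1.00000e-03  1.10374e+02]
147 ((549.174560546875, -219.3964080810547), (5.584693908691406, 84.47920227050781), 9.9547119140625) [337. 297.]
147 ((471.58258056640625, -103.42449188232422), (20.832439422607422, 22.694499969482422), 1.6697227954864502) [276. 182.]
147 ((462.1965637207031, -38.50128173828125), (20.480361938476562, 20.94688606262207), 141.29847717285156) [274. 109.]<stdin>:11: RuntimeWarning: Mean of empty slice.
  ret = um.true_divide(
```

View pics/w22.png

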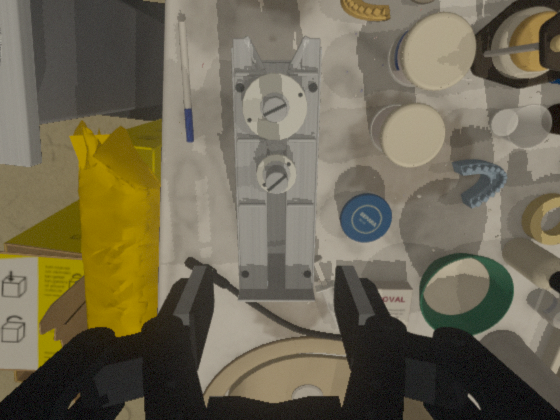

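View pics/s22.png

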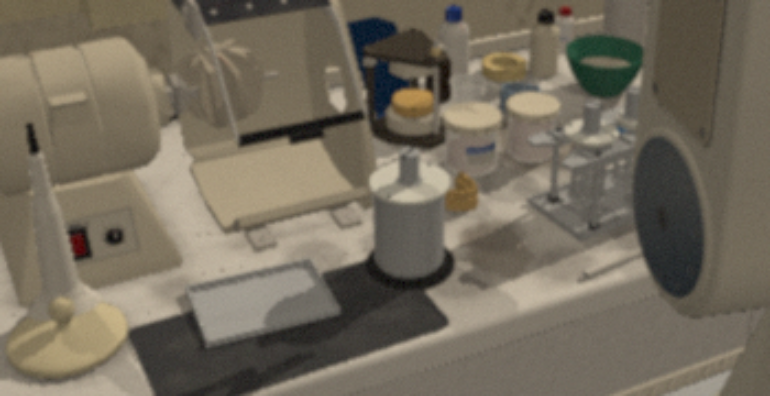

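```bash
python3 -c "
from rig import r
print(r.sign_off())"
```

```text
the job is handed in; nothing more can be done
None
```

The job is finished and handed in at about 51.5 s of the 102 s allowed.

**What I did:** I took the medium paddle (outermost), then the small one (middle), out through the open end and stood both upright on the drip tray. I then put the large paddle into the beaker and hung the small and medium paddles back, in that order.

**Last checks:**
- **Hung paddles:** both sit level between their ribs with lid tops at 110–111 mm. The lid centres measured about 1 mm from where they started.
- **Large paddle:** when I released it, its lid lay flat on the beaker rim at about 108 mm against the nominal 109 mm, with no measurable tilt. The last scene picture still shows it that way.
- **Surroundings:** I did not touch the powder pots, and they look unmoved in the pictures, though I did not measure them. The gripper was empty and clear of everything, and the force readings I saw between moves stayed under about 10 N.

**What went wrong:** my first grasp of the medium paddle closed on nothing. The fingertips turned out to end about 36 mm behind the reported TCP, so I lowered every grasp by that amount and the rest held the first time.

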